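Put the baking kit away in the pantry

ROBOT

A 6-joint arm with a two-finger parallel gripper is mounted at the origin on the work surface. World frame = base frame: x ahead of the robot, y to its left, z up, the work surface at z = 0. Lengths are in m, angles in degrees, forces in N, time in s.
With the tool pointing down it reaches from about 0.35 to 0.875 m from the base axis. Payload 4.2 kg.
Tool frame: the origin (TCP) lies at the very end of the fingers, on their centre line; the grasp point (between the pads) lies r.hold_point_z behind it (r.hold_point_z is the distance from the TCP to the grasp point, in m); z points along the fingers, x is the direction in which the jaws open and shut, and the axes are right-handed (so a half turn about z gives the same grasp; the last joint's range is limited). The gripper opens to 87 mm and grips with 3 to 60 N. Pads are 19 mm wide; open, the fingers measure 117 mm over their backs; the gripper's body (75 mm by 190 mm) begins 51 mm behind the grasp point.
Start: joints at [-51.818, 22.042, 0.453, 0, -68.411, -14.817], TCP at [0.248, -0.574, 0.223] pointing down, gripper open.
Joint ranges: [-179.83, 179.83], [-69.29, 118.12], [-61.27, 80.66], [-181.25, 117.63], [-171.15, -9.14], [-177.46, 177.46]. Speed limits (degrees/s): [159.86, 159.86, 180, 180, 180, 180].

INTERFACE

Orientations are given as [roll, pitch, yaw] about the fixed x, y, z axes, in that order (R = Rz(yaw) Ry(pitch) Rx(roll)).
In Python, from workcell import sensors, viewer, r, finder gives the robot as it stands.
- The arm moves only by the shell command python3 -m crank 'ROWS' [FORCE]. ROWS is JSON, a list of rows, each a list of 7 numbers: the finger opening in m, from 0 to 0.087, then the shift along the tool's x, y, z in m, then the turn, a rotation vector about the tool's x, y, z in rad. A call has 1 to 20 rows; each row is the pose to reach, as a shift and turn from the pose measured when the call began, along the tool's axes at that moment; what a row does not reach only later rows make up. A row lasts 1/12 s, in which the tool goes at most 41.7 mm and 7.16 degrees, less where a joint would pass 70% of its speed; a pose out of reach is approached as far as the arm can. A call with a gripper value outside its range is refused whole. The fingers move at their own pace and stop on an object; FORCE is the grip in N (left out, the last holds). Time passes only in rows, so rows that repeat a pose let the fingers close. It gives the time, the measured TCP pose, the force and the opening at its end, in the units of the state.
- sensors.get_state(): the state, without advancing time (a new reading comes with each control period).
- viewer.grab_frame(name): name is "side" or "top" or "wrist"; returns the picture (420x560x3 uint8, red, green, blue); there is no depth.
- viewer.get_calibration(name): a dict with "vfov" (degrees; the focal length in pixels is half the picture's height over the tangent of half this angle, whatever the lens; pixels are square), "cx", "cy" (the principal point, pixels), "view" (4x4, takes a point from world to camera coordinates). Camera axes: x right, y up, looking along -z (the intrinsics and any distortion apply to the point x, -y, -z); pixel columns grow to the right and rows downward; lengths in m; the calibration is good to about 2 mm. A picture is of the moment at which its call begins: read the wrist's pose just before it. get_calibration takes no time and is no camera call; for the wrist camera it gives the pose at the moment of the call.
- r.finish_job(): hands the job in, once; it reports no verdict.
Trained networks look in the newest picture that a camera, given by its name, has taken for a name from the list of things; names that differ only in an ending like _2 or _b are one class to them, and where a whole thing is asked for, a point or a joint stands for the part that bears it (a point fixed in the world has none). Each returns a list of dicts, best first, with "p" (0 to 1); they miss things now and then, are a little off and sometimes report something else, mostly with a low value. They report only what shows in the picture. A call takes as long as a camera call. They do not tell look-alikes from the thing itself.
- finder.recognise(camera, label): "at" ([column, row] in pixels, amid what is visible of it).
- finder.pinpoint(camera, label): "at" ([column, row] in pixels: a listed point, or the origin of a listed thing).
The state is a dict: "clock": time; "joints": joint angles; "dq": joint speeds; "joint_torque": joint torques, N m; "position": TCP position; "eef_rot": TCP orientation; "force": force on the tool from outside, world axes, zero at the start; "wrist_torque": the same for the moment, N m; "opening": finger opening in m.
Only numpy, scipy, OpenCV 4.12 (cv2) and the standard library are available. Lean on these libraries where they do the work, as an engineer would, in place of code of your own. Each camera call takes 0.05 s, during which the arm holds its last target.

TASK

Baking is done: put the kit away. Lay the rolling pin across its wooden stand so that both ends sit right down in their slots, stand the two loose glass spice jars in the two empty bays of the spice tray beside the one already there, and set each round cutter flat, knob up, in the bay of the steel tin that fits it (large in the wide bay, small in the narrow one). The jars are glass: set them down without dropping or tipping them over, and leave the jar already in the tray and the mortar where they are.

Things in the scene. Friction and masses are not known exactly. Their poses are not given: they have to be found in the camera images.
- rolling_pin: Light wooden rolling pin lying level along its own x; ends alike, 330 mm over all, 0.26 kg. Barrel 45 mm diameter, 150 mm long; beside each barrel end a bare steel axle 16 mm diameter, 30 mm long (75 to 105 mm from the middle); then handles 60 mm long, at most 25 mm diameter. Origin: on the axis at mid-length, 22.5 mm up at the start. It can roll: its y and z turn with it.
- pin_stand: Dark wood stand, fixed; base 210x90x12 mm, two cheeks 14 mm thick, 82 high, centred at x = +-90 mm. Notch in each, open at top: mouth 52 mm wide, tapering to a 20 mm slot from 58 down to 48 mm height. Pin lies along x, axle in the slots, barrel between the cheeks (8 mm free each end); home, its axis is 56 mm up and the handles jut 60 mm past the base. Origin: centre of underside, z up.
- jar_a: Round glass spice jar with a brass screw lid, standing upright: glass 46 mm diameter, lid 45 mm diameter, 72 mm tall over all, about 0.16 kg. Origin: centre of its underside, z up its axis. One of two alike to be put in the tray; either may take either empty bay.
- jar_b: Round glass spice jar with a brass screw lid, standing upright: glass 46 mm diameter, lid 45 mm diameter, 72 mm tall over all, about 0.16 kg. Origin: centre of its underside, z up its axis. One of two alike to be put in the tray; either may take either empty bay.
- spice_tray: Wooden spice tray, fixed: 206 x 72 mm, floor 5 mm thick, walls and dividers 5 mm thick, 22 mm high. Three bays 62 x 62 mm in a row along x, centred at x = -67, 0 and +67 mm, y = 0. The bay at x = -67 mm already holds a jar; those at 0 and +67 mm are empty. Origin: centre of the underside; x along the row, z up.
- jar_home: Round glass spice jar with a brass screw lid, standing upright: glass 46 mm diameter, lid 45 mm diameter, 72 mm tall over all, about 0.16 kg. Origin: centre of its underside, z up its axis. It stands already in the end bay of the spice tray (x = -67 mm of the tray) and stays there.
- cutter_large: Round steel pastry cutter standing on its edge, with a wooden knob on a flat bridge over it: ring 74 mm outside diameter, 33 mm high with the bridge; round upright knob 28 mm diameter on the ring's axis, from 33 to 67 mm up. About 0.13 kg. Origin: centre of its underside, z up; any yaw. The larger of the two; belongs in the wide bay of the tin.
- cutter_small: Round steel pastry cutter standing on its edge, with a wooden knob on a flat bridge over it: ring 50 mm outside diameter, 33 mm high with the bridge; round upright knob 28 mm diameter on the ring's axis, from 33 to 67 mm up. About 0.09 kg. Origin: centre of its underside, z up; any yaw. The smaller of the two; belongs in the narrow bay of the tin.
- cutter_tin: Open steel tin, fixed: 173 x 100 mm, 25 mm high (rolled rim to 27), walls and floor 3 mm, one divider across. Wide bay 94 (x) x 94 (y) mm centred at x = +36.5 mm; narrow bay 70 (x) x 94 (y) mm centred at x = -48.5 mm; both at y = 0. Origin: centre of the underside; x along the long side towards the wide bay, z up.
- mortar: White ceramic mortar with its pestle leaning in it, 110 mm diameter, 72 mm high (pestle to about 100 mm), 0.9 kg; a bystander beyond the work. Origin: centre of its underside.
Not all that is in view belongs to the job. What is shaped like the jar_a but orange or purple is not meant.

How it is judged (in metres and radians):
At the end, for the whole second after the job is handed in: Pin level in the stand, axis at most 60 mm up, within 12 mm lengthwise, 7 mm crosswise, 0.06 rad; one loose jar upright on the floor of each empty tray bay (12 mm), jar_home in its own; large cutter flat in the wide bay, small in the narrow (14 mm along, 26 mm across); all at rest, released (x of rolling_pin in the frame of pin_stand between -0.012 and 0.012 m and y of rolling_pin in the frame of pin_stand between -0.007 and 0.007 m and z of rolling_pin in the frame of pin_stand below 0.06 m and angle between the x axis of rolling_pin and the x axis of pin_stand, either way round below 0.06 rad and (((x of jar_a in the frame of spice_tray between -0.012 and 0.012 m and y of jar_a in the frame of spice_tray between -0.012 and 0.012 m and z of jar_a in the frame of spice_tray below 0.009 m and angle between jar_a's own z axis and vertical below 0.08 rad) and (x of jar_b in the frame of spice_tray between 0.055 and 0.079 m and y of jar_b in the frame of spice_tray between -0.012 and 0.012 m and z of jar_b in the frame of spice_tray below 0.009 m and angle between jar_b's own z axis and vertical below 0.08 rad)) or ((x of jar_b in the frame of spice_tray between -0.012 and 0.012 m and y of jar_b in the frame of spice_tray between -0.012 and 0.012 m and z of jar_b in the frame of spice_tray below 0.009 m and angle between jar_b's own z axis and vertical below 0.08 rad) and (x of jar_a in the frame of spice_tray between 0.055 and 0.079 m and y of jar_a in the frame of spice_tray between -0.012 and 0.012 m and z of jar_a in the frame of spice_tray below 0.009 m and angle between jar_a's own z axis and vertical below 0.08 rad))) and x of jar_home in the frame of spice_tray between -0.079 and -0.055 m and y of jar_home in the frame of spice_tray between -0.012 and 0.012 m and z of jar_home in the frame of spice_tray below 0.009 m and angle between each of jar_home, cutter_large, cutter_small's own z axis and vertical below 0.08 rad and x of cutter_large in the frame of cutter_tin between 0.0225 and 0.0505 m and y of cutter_large in the frame of cutter_tin between -0.026 and 0.026 m and z of each of cutter_large, cutter_small in the frame of cutter_tin below 0.007 m and x of cutter_small in the frame of cutter_tin between -0.0625 and -0.0345 m and y of cutter_small in the frame of cutter_tin between -0.026 and 0.026 m and linear speed of each of rolling_pin, jar_a, jar_b, cutter_large, cutter_small below 0.02 m/s); the robot touches nothing.
It fails at once if a glass jar is dropped: let go and falling faster than 0.7 m/s (about 25 mm) ((contact force between jar_a and the fingers below 0.05 N and linear speed of jar_a above 0.7 m/s) or (contact force between jar_b and the fingers below 0.05 N and linear speed of jar_b above 0.7 m/s)).
It fails at once if a glass jar is knocked over (tilted beyond 0.8 rad) (angle between any of jar_a, jar_b's own z axis and vertical above 0.8 rad).
It fails at once if the jar already in the tray is taken out or shifted more than 25 mm (distance of jar_home from where it was at the start of the episode above 0.025 m).
It fails at once if the mortar is shifted more than 25 mm (distance of mortar from where it was at the start of the episode above 0.025 m).
It also fails if it takes over 131 s, if anything falls off the work surface, if the arm or the gripper's body presses on something with over 40 N, if the wrist force passes 120 N, or if a joint passes its speed limit or range.

## Working session

There is one attempt and no reset: what is moved stays moved. The work goes in short steps, Python scripts to look and compute and a shell command to move; the robot and the scene stay as the last step left them, time stands still between calls to the robot, and variables do not carry over. Pictures are saved under pics/ and viewed, and the job is handed in when it is done.

```bash
ls -la; mkdir -p pics
python3 - <<'E'
from workcell import sensors, viewer, r, finder
import cv2,numpy as np
print(sensors.get_state()); print(r.hold_point_z)
for n in ("top","side","wrist"):
    c=viewer.get_calibration(n); print(n,c)
    im=viewer.grab_frame(n); cv2.imwrite(f"pics/{n}0.png",im[:,:,::-1])
E
```

```text
total 12
drwxr-xr-x  3 agent agent 4096 Dec  7 06:56 .
drwxr-xr-x 23 root  root  4096 Dec  7 06:56 ..
drwxr-xr-x  2 agent agent 4096 Dec  7 06:56 pics
{'clock': 0.0, 'joints': array([-5.18188993e+01,  2.20898347e+01,  3.80024758e-01, -2.86678785e-02,
       -6.84085607e+01, -1.48164965e+01]), 'dq': array([ 0.01763677, -0.09520909,  0.09203296,  0.04490911,  0.02340481,
        0.08427961]), 'joint_torque': array([-7.60881339e-04, -3.90659988e+01,  1.87408125e+01,  4.22001198e+00,
        1.10484267e-02, -2.23793527e-04]), 'position': array([ 0.24764835, -0.57320159,  0.22147184]), 'eef_rot': array([-1.79995478e+02, -1.21248253e-01,  1.13354023e+02]), 'force': array([-0.72324055,  0.85665398, -0.23116318]), 'wrist_torque': array([-0.05308978,  0.05444351, -0.01456327]), 'opening': 0.08730376953454241}
0.0187
top {'vfov': 57.39561180700886, 'cx': 277.32721466671194, 'cy': 209.774789353955, 'view': array([[-0.01915356, -0.99946631, -0.02646186,  0.02627645],
       [ 0.9996892 , -0.01956684,  0.01544804, -0.54452064],
       [-0.01595757, -0.02615775,  0.99953045, -0.94177701],
       [ 0.        ,  0.        ,  0.        ,  1.        ]])}
side {'vfov': 43.98288635905808, 'cx': 278.6967131650105, 'cy': 214.78369937521137, 'view': array([[-0.7595822 , -0.64997705,  0.02376352,  0.41323696],
       [ 0.39791375, -0.43549202,  0.80747219, -0.24227174],
       [-0.51448957,  0.62279734,  0.5894268 , -0.88991985],
       [ 0.        ,  0.        ,  0.        ,  1.        ]])}
wrist {'vfov': 60.30358532307083, 'cx': 283.2079383022513, 'cy': 213.34070737787857, 'view': array([[-0.3963462 ,  0.91809986,  0.00152551,  0.62405311],
       [-0.89079374, -0.38415478, -0.24271716,  0.02923665],
       [-0.22225256, -0.09755894,  0.9700959 , -0.38817543],
       [ 0.        ,  0.        ,  0.        ,  1.        ]])}
```

View pics/top0.png

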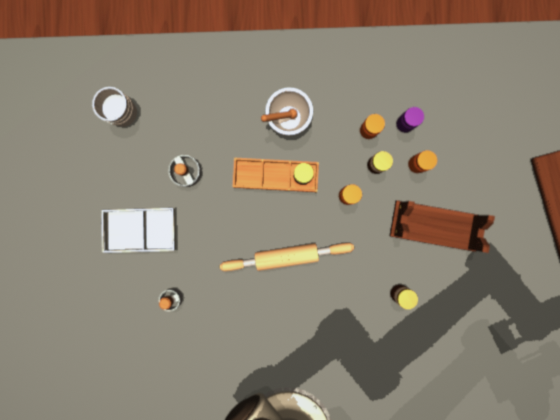

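View pics/side0.png

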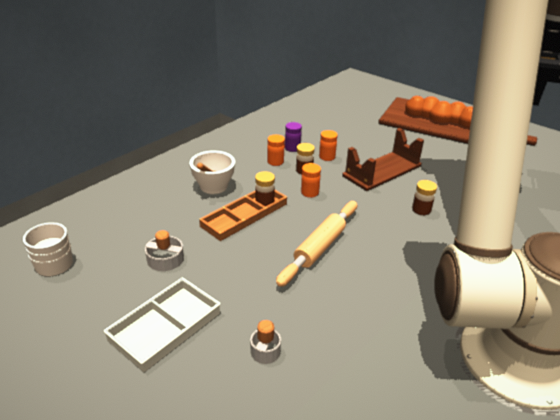

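View pics/wrist0.png

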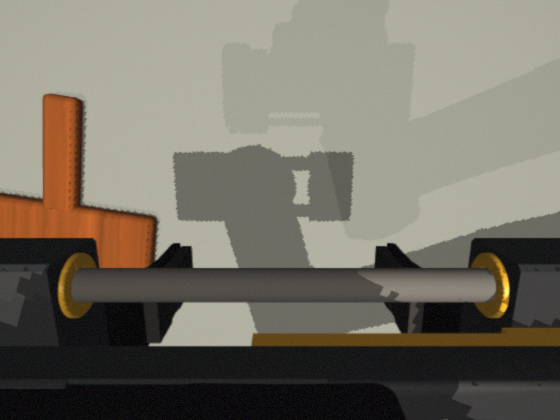

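```bash
cat > h.py <<'E'
import numpy as np, cv2
from workcell import sensors, viewer, r, finder
from scipy.spatial.transform import Rotation as Ro
def cal(n):
    c=viewer.get_calibration(n); f=210/np.tan(np.radians(c['vfov'])/2)
    return c,f
def ray(n,px,C=None):
    c,f=C or cal(n); V=np.array(c['view']); R=V[:3,:3]; o=-R.T@V[:3,3]
    d=R.T@np.array([(px[0]-c['cx'])/f,-(px[1]-c['cy'])/f,-1]); return o,d
def onz(n,px,z=0,C=None):
    o,d=ray(n,px,C); return o+d*(z-o[2])/d[2]
def proj(n,P,C=None):
    c,f=C or cal(n); V=np.array(c['view']); p=np.asarray(P)@V[:3,:3].T+V[:3,3]
    return np.stack([c['cx']+f*p[...,0]/-p[...,2], c['cy']+f*p[...,1]/p[...,2]],-1)
def tri(a,pa,b,pb):
    o1,d1=ray(a,pa);o2,d2=ray(b,pb)
    A=np.stack([d1,-d2],1); t=np.linalg.lstsq(A,o2-o1,rcond=None)[0]
    p,q=o1+d1*t[0],o2+d2*t[1]; return (p+q)/2,np.linalg.norm(p-q)
def tcp():
    s=sensors.get_state(); return np.array(s['position']),Ro.from_euler('xyz',s['eef_rot'],degrees=True),s
def to_tool(P,yaw=None,pitch=0,roll=180):
    """shift & turn from current tool pose to the TCP position P, pose yaw"""
    p,R,s=tcp(); d=R.inv().apply(np.asarray(P)-p)
    rv=None
    if yaw is not None:
        best=None
        for y in (yaw,yaw+180):
            v=(R.inv()*Ro.from_euler('xyz',[roll,pitch,y],degrees=True)).as_rotvec()
            if best is None or np.linalg.norm(v)<np.linalg.norm(best): best=v
        rv=best
    return np.round(d,4),None if rv is None else np.round(rv,3)
E
python3 - <<'E'
from h import *
for n,z in (("rolling_pin",.0225),("pin_stand",0),("jar_a",0),("spice_tray",0),("jar_home",0),("cutter_large",0),("cutter_small",0),("cutter_tin",0),("mortar",0)):
    for c in ("top","side"):
        for o in finder.pinpoint(c,n)[:6]:
            print(n,c,np.round(o['at'],1),round(o['p'],2),np.round(onz(c,o['at'],z),3))
print(sensors.get_state()['clock'])
E
```

```text
rolling_pin top [288.8 253.9] 0.89 [ 0.438 -0.01   0.022]
rolling_pin side [320. 242.] 0.66 [0.426 0.006 0.022]
pin_stand top [434.9 228.1] 0.95 [ 0.493 -0.369  0.   ]
pin_stand top [302.9 173.9] 0.3 [ 0.633 -0.049  0.   ]
pin_stand side [381.  170.9] 0.56 [ 0.501 -0.365  0.   ]
jar_a top [396.2 291.4] 0.9 [ 0.339 -0.272  0.   ]
jar_a top [413.  162.7] 0.86 [ 0.654 -0.32   0.   ]
jar_a top [406.2 123.2] 0.83 [ 0.752 -0.306  0.   ]
jar_a top [368.9 128.7] 0.82 [ 0.741 -0.214  0.   ]
jar_a top [345.4 195.3] 0.72 [ 0.577 -0.153  0.   ]
jar_a top [373.7 165. ] 0.56 [ 0.651 -0.224  0.   ]
jar_a side [290.8 148.9] 0.98 [ 0.751 -0.295  0.   ]
jar_a side [325.9 157. ] 0.96 [ 0.652 -0.325  0.   ]
jar_a side [301.6 168.8] 0.83 [ 0.662 -0.231  0.   ]
jar_a side [308.4 191.3] 0.66 [ 0.582 -0.158  0.   ]
jar_a side [420.  206.7] 0.56 [ 0.344 -0.287  0.   ]
jar_a side [277.  162.3] 0.56 [ 0.731 -0.212  0.   ]
spice_tray top [273.8 173.8] 0.78 [0.634 0.023 0.   ]
spice_tray side [242.9 213.2] 0.76 [0.638 0.018 0.   ]
jar_home top [300.5 176.1] 0.89 [ 0.627 -0.043  0.   ]
jar_home side [264.5 199.7] 0.83 [ 0.638 -0.057  0.   ]
cutter_large top [187.7 176. ] 0.66 [0.634 0.238 0.   ]
cutter_large top [170.9 297. ] 0.36 [0.333 0.285 0.   ]
cutter_large side [167.8 259. ] 0.6 [0.641 0.238 0.   ]
cutter_small top [174.7 298. ] 0.64 [0.331 0.275 0.   ]
cutter_small side [264.7 350.5] 0.73 [0.335 0.281 0.   ]
cutter_tin top [141.3 226.8] 0.65 [0.509 0.357 0.   ]
cutter_tin side [419.8 211.8] 0.64 [ 0.334 -0.267  0.   ]
mortar top [372.6 166. ] 0.71 [ 0.648 -0.221  0.   ]
mortar top [289.3 118.2] 0.58 [ 0.772 -0.018  0.   ]
mortar side [216.  185.4] 0.92 [ 0.769 -0.022  0.   ]
1.05
```

Run:
```python
import cv2
im=cv2.imread("pics/top0.png")
def crop(x0,y0,x1,y1,s,n):
    c=cv2.resize(im[y0:y1,x0:x1],None,fx=s,fy=s,interpolation=cv2.INTER_CUBIC); cv2.imwrite(n,c)
crop(215,140,375,280,5,"pics/c1.png")
crop(380,145,500,315,3.5,"pics/c2.png")
crop(90,145,210,320,3.4,"pics/c3.png")
```

```text
(no output)
```

View pics/c1.png

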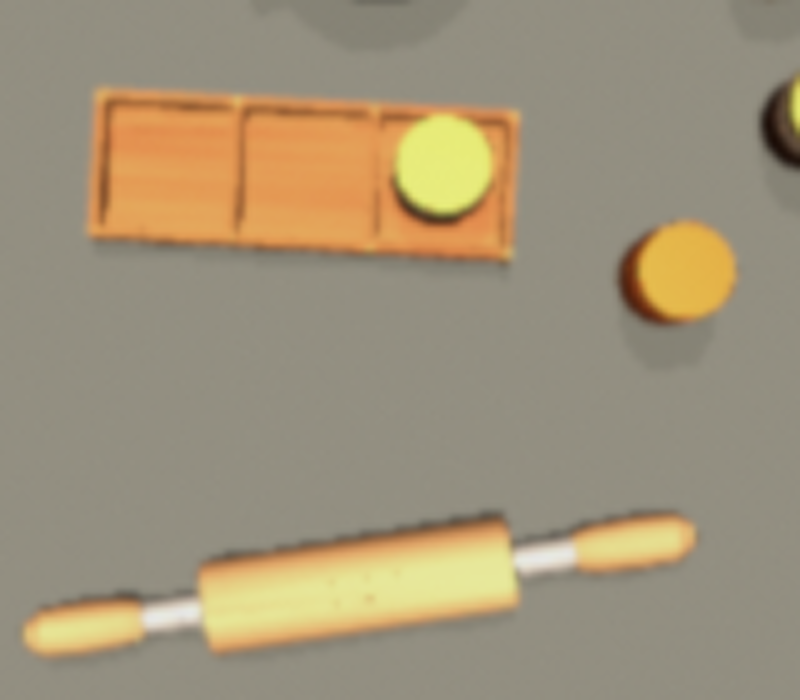

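View pics/c2.png

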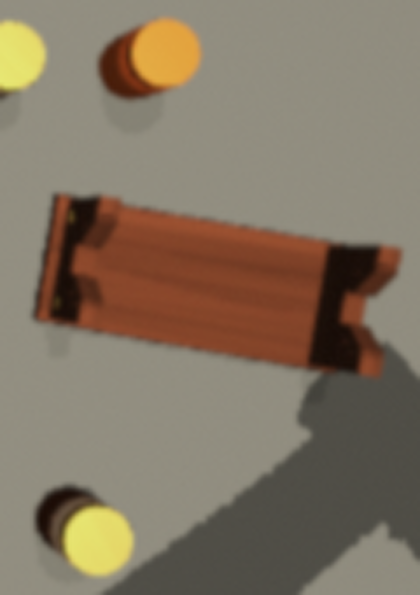

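View pics/c3.png

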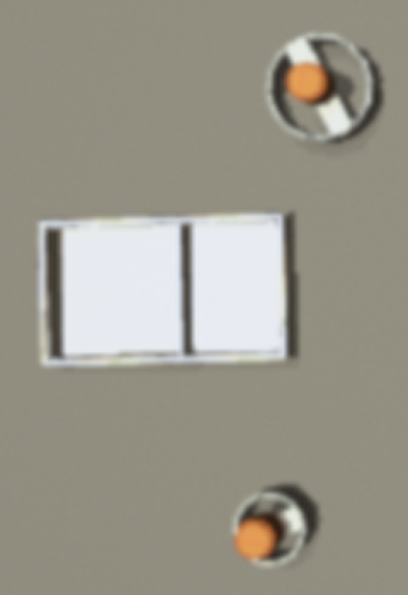

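Run:
```python
from h import *
from scipy.optimize import least_squares
C=cal("top")
def px(p,s,o): return (np.array(p)+.5)/s-.5+np.array(o)
c1=lambda *p: px(p,5,(215,140)); c2=lambda *p: px(p,3.5,(380,145)); c3=lambda *p: px(p,3.4,(90,145))
def fit(name,loc,pix,g):
    loc=np.array(loc,float);pix=np.array(pix)
    def w(q): c,s=np.cos(q[2]),np.sin(q[2]); return np.c_[q[0]+c*loc[:,0]-s*loc[:,1],q[1]+s*loc[:,0]+c*loc[:,1],loc[:,2]]
    f=lambda q:(proj("top",w(q),C)-pix).ravel()
    o=least_squares(f,g); print(name,np.round(o.x[:2],4),round(np.degrees(o.x[2]),2),np.round(o.fun,1)); return o.x
# tray: jar home at image right = world -y ; tray +x -> image left= world +y
h=.022
fit("tray",[(.103,.036,h),(-.103,.036,h),(-.103,-.036,h),(.103,-.036,h)],[c1(89,237),c1(511,258),c1(519,112),c1(98,90)],[.634,.02,1.57])
fit("pin",[(-.165,0,.0225),(.165,0,.0225),(-.075,.0225,.0225),(-.075,-.0225,.0225),(.075,.0225,.0225),(.075,-.0225,.0225)],[c1(25,633),c1(695,533),c1(200,565),c1(212,652),c1(506,516),c1(518,606)],[.438,-.01,-1.5])
fit("stand",[(-.105,.045,0),(-.105,-.045,0),(.097,.045,.082),(.097,-.045,.082)],[c2(57,195),c2(37,320),c2(402,248),c2(379,377)],[.493,-.369,-1.7])
fit("tin",[(.0865,-.05,.027),(-.0865,-.05,.027),(-.0865,.05,.027),(.0865,.05,.027)],[c3(38,221),c3(284,213),c3(287,358),c3(42,366)],[.5,.35,1.57])
im=cv2.imread("pics/top0.png").astype(int); b,g,rr=im[...,0],im[...,1],im[...,2]
m=((g>150)&(rr>150)&(b<140)).astype(np.uint8)
n,l,st,ce=cv2.connectedComponentsWithStats(m)
for i in range(1,n):
    if st[i,4]>60: print("yellow",ce[i],st[i],np.round(onz("top",ce[i],.072,C),4))
m=((rr>150)&(b<120)&(g<150)).astype(np.uint8)
n,l,st,ce=cv2.connectedComponentsWithStats(m)
for i in range(1,n):
    if st[i,4]>60: print("orange",ce[i],st[i],np.round(onz("top",ce[i],.067,C),4))
for k in (c3(307,81),c3(256,538)): print("knob",k,onz("top",k,.067,C))
```

```text
tray [0.6304 0.0185] 85.79 [-0.2  0.   0.2  0.3  0.2 -0.2 -0.3 -0.1]
pin [ 0.4315 -0.0043] -82.39 [-0.6  0.4  0.6  0.  -0.3 -0.7  0.1  0.3 -0.1 -0.2  0.3  0.3]
stand [ 0.4989 -0.369 ] -101.11 [-0.7 -0.3 -1.2  0.   1.  -1.3  0.8  1.6]
tin [0.5026 0.356 ] 90.76 [ 1.   0.7 -1.   0.8 -0.7 -0.6  0.8 -0.8]
yellow [292.86875 107.88125] [275 100  31  27 160] [ 0.7773 -0.0262  0.072 ]
yellow [374.91304348 122.67753623] [366 114  19  18 276] [ 0.7384 -0.2127  0.072 ]
yellow [383.10810811 160.25825826] [373 150  21  21 333] [ 0.652  -0.2293  0.072 ]
yellow [427.45112782 159.65037594] [418 151  19  18 266] [ 0.6511 -0.3294  0.072 ]
yellow [287.79533941 175.2006079 ] [263 162  52  28 987] [ 0.6226 -0.0116  0.072 ]
yellow [249.41432225 178.15856777] [236 168  26  20 391] [0.6178 0.0767 0.072 ]
yellow [352.22695035 193.44680851] [343 184  19  19 282] [ 0.5777 -0.1576  0.072 ]
yellow [341.38461538 248.37062937] [330 244  24  10 143] [ 0.4531 -0.1303  0.072 ]
yellow [283.18888889 252.03703704] [253 246  64  14 270] [0.447  0.0024 0.072 ]
yellow [285.60986547 263.56502242] [253 254  66  16 223] [ 0.42
[... 261 characters left out ...]
]
orange [289.36507937 100.71428571] [272  95  36  19  63] [ 0.7956 -0.0186  0.067 ]
orange [278.42245989 114.45454545] [260 109  37  12 187] [0.7643 0.0073 0.067 ]
orange [274.07082153 172.26817753] [ 232  157   87   36 1059] [0.6306 0.02   0.067 ]
orange [434.4        209.30666667] [415 206  42   8  75] [ 0.538 -0.344  0.067]
orange [285.1875 248.875 ] [254 244  64  12  96] [ 0.4537 -0.0023  0.067 ]
orange [163.64615385 303.47692308] [158 298  12  12  65] [0.3323 0.2813 0.067 ]
orange [274.95454545 401.74242424] [270 395  14  12  66] [0.1051 0.0279 0.067 ]
knob [179.94117647 168.47058824] [0.64432623 0.23857079 0.067     ]
knob [164.94117647 302.88235294] [0.33364529 0.27824742 0.067     ]
```

Run:
```python
import cv2
from h import *
im=cv2.imread("pics/side0.png")
c=cv2.resize(im[110:225,240:450],None,fx=3.7,fy=3.7,interpolation=cv2.INTER_CUBIC)
cv2.imwrite("pics/c4.png",c)
p=(np.array([442,164])+.5)/5-.5+[215,140]; print("home lid",p,onz("top",p,.072))
# side checks of jar lid positions
for P in ([.3355,-.278,.072],[.652,-.2293,.072],[.652,-.2293,.0],[.3355,-.278,0],[.6443,.2386,.067],[.3336,.2782,.067]): print(P,proj("side",P))
print(to_tool([.3355,-.278,.13],-4.2)); print(to_tool([.3355,-.278,.036],-4.2))
```

```text
home lid [303.  172.4] [ 0.62829779 -0.04648909  0.072     ]
[0.3355, -0.278, 0.072] [427.2130124  184.09000577]
[0.652, -0.2293, 0.072] [305.65855488 146.07918939]
[0.652, -0.2293, 0.0] [304.17196191 170.30637353]
[0.3355, -0.278, 0] [421.39224912 209.60969624]
[0.6443, 0.2386, 0.067] [163.12848905 232.7507536 ]
[0.3336, 0.2782, 0.067] [266.81732221 322.9607486 ]
(array([0.2367, 0.1977, 0.0926]), array([ 0.  , -0.  , -1.09]))
(array([0.2367, 0.1977, 0.1866]), array([ 0.  , -0.  , -1.09]))
```

View pics/c4.png

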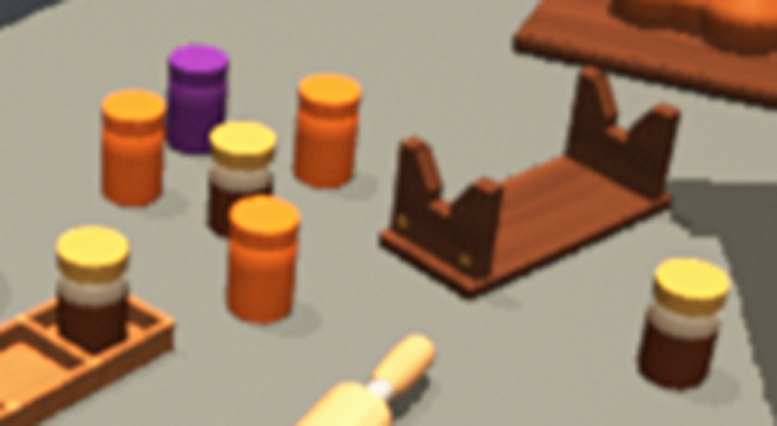

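Candidates (side picture): yellow-lidded brown-glass jars at (427,185) and (306,148), with the home jar at (264,178) in the tray. The orange ones at (276,140), (328,135), (311,175) and the purple one at (293,130) are look-alikes. The yellow-lidded pair fits, and the crop confirms it. I'll take the near jar first.

```bash
python3 -m crank '[[0.07,0.237,0.198,0.05,0,0,-1.09],[0.07,0.237,0.198,0.09,0,0,-1.09],[0.07,0.237,0.198,0.09,0,0,-1.09],[0.07,0.237,0.198,0.09,0,0,-1.09],[0.07,0.237,0.198,0.09,0,0,-1.09],[0.07,0.237,0.198,0.09,0,0,-1.09],[0.07,0.237,0.198,0.09,0,0,-1.09],[0.07,0.237,0.198,0.09,0,0,-1.09],[0.07,0.237,0.198,0.09,0,0,-1.09],[0.07,0.237,0.198,0.09,0,0,-1.09],[0.07,0.237,0.198,0.09,0,0,-1.09],[0.07,0.237,0.198,0.09,0,0,-1.09]]' 20
python3 - <<'E'
from h import *
print(to_tool([.3355,-.278,.036],-4.2))
cv2.imwrite("pics/w1.png",viewer.grab_frame("wrist")[:,:,::-1])
E
```

```text
clock: 2.05
position: [0.336, -0.2782, 0.1329]
eef_rot: [-180.0, 0.1, 175.7]
force: [0.3, 0.4, 1.0]
opening: 0.07
(array([0.0006, 0.0002, 0.0969]), array([-0.   ,  0.001, -0.002]))
```

View pics/w1.png

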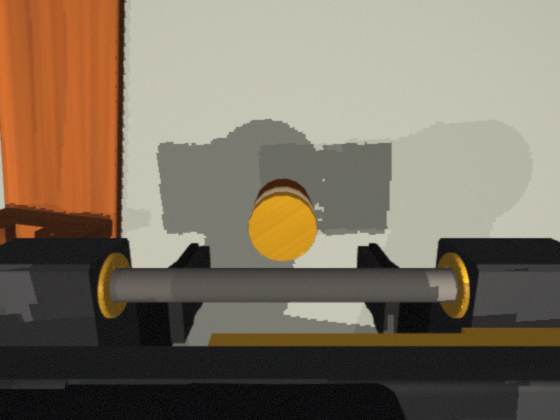

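The yellow lid is at (283,227), centred between the fingers, and the stand is clear to the left.

```bash
python3 - <<'E'
from h import *
print(onz("wrist",(283,227),.072))
E
python3 -m crank '[[0.07,0,0,0.04,0,0,0],[0.07,0,0,0.07,0,0,0],[0.07,0,0,0.097,0,0,0],[0.07,0,0,0.097,0,0,0],[0.07,0,0,0.097,0,0,0],[0.03,0,0,0.097,0,0,0],[0.03,0,0,0.097,0,0,0],[0.03,0,0,0.097,0,0,0],[0.03,0,0,0.097,0,0,0],[0.03,0,0,0.097,0,0,0],[0.03,0,0,0.097,0,0,0],[0.03,0,0,0.097,0,0,0],[0.03,0,0,0.097,0,0,0],[0.03,0,0,0.097,0,0,0]]' 20
```

```text
[ 0.33575272 -0.27977869  0.072     ]
clock: 3.27
position: [0.3366, -0.2787, 0.0368]
eef_rot: [-179.9, 0.1, 175.7]
force: [-0.5, -0.1, 6.0]
opening: 0.0454
```

```bash
python3 -m crank '[[0.03,0,0,-0.03,0,0,0],[0.03,0,0,-0.07,0,0,0],[0.03,0,0,-0.11,0,0,0],[0.03,0,0,-0.15,0,0,0],[0.03,0,0,-0.16,0,0,0],[0.03,0,0,-0.16,0,0,0]]' 20
python3 - <<'E'
from h import *
print(to_tool([.6353,.0853,.15],-4.2))
E
```

```text
clock: 3.77
position: [0.3381, -0.2791, 0.2003]
eef_rot: [-179.8, 0.6, 175.7]
force: [1.0, -0.5, -0.8]
opening: 0.0457
(array([-0.2686,  0.3858,  0.0518]), array([-0.003,  0.011, -0.002]))
```

```bash
python3 -m crank '[[0.03,-0.01,0.015,0,0,0,0],[0.03,-0.03,0.042,0,0,0,0],[0.03,-0.05,0.07,0,0,0,0],[0.03,-0.07,0.10,0,0,0,0],[0.03,-0.09,0.13,0,0,0,0],[0.03,-0.11,0.16,0,0,0,0],[0.03,-0.13,0.19,0,0,0,0],[0.03,-0.15,0.22,0,0,0,0],[0.03,-0.17,0.25,0,0,0,0],[0.03,-0.19,0.28,0,0,0,0],[0.03,-0.21,0.31,0,0,0,0],[0.03,-0.23,0.335,0.01,0,0,0],[0.03,-0.25,0.36,0.02,0,0,0],[0.03,-0.26,0.376,0.03,0,0,0],[0.03,-0.267,0.385,0.04,0,0,0],[0.03,-0.269,0.386,0.05,0,0.01,0],[0.03,-0.269,0.386,0.052,0,0.01,0],[0.03,-0.269,0.386,0.052,0,0.01,0]]' 20
python3 - <<'E'
from h import *
print(to_tool([.6353,.0853,.048],-4.2))
cv2.imwrite("pics/w2.png",viewer.grab_frame("wrist")[:,:,::-1])
cv2.imwrite("pics/t2.png",viewer.grab_frame("top")[:,:,::-1])
E
```

```text
clock: 5.27
position: [0.6342, 0.0842, 0.1477]
eef_rot: [-179.7, -0.2, 175.6]
force: [-0.3, -0.5, -0.8]
opening: 0.0451
(array([-0.0014,  0.0017,  0.0997]), array([-0.005, -0.004, -0.003]))
```

View pics/w2.png

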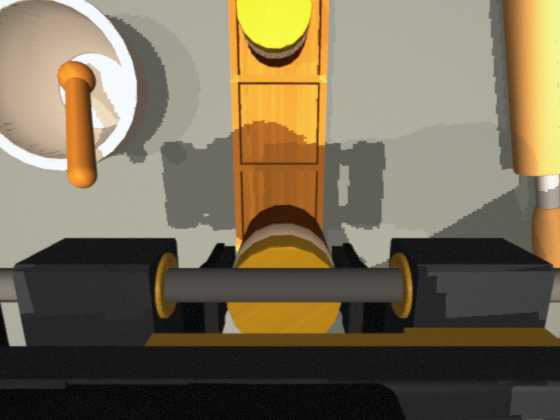

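The wrist view shows the tray: divider tops at (232..328, 78) and (235..325, 164), and the mortar left at (70,80), clear.

Run:
```python
from h import *
im=cv2.imread("pics/w2.png")
c=cv2.resize(im[40:260,210:350],None,fx=2.7,fy=2.7,interpolation=cv2.INTER_CUBIC); cv2.imwrite("pics/c5.png",c)
for p in ((232,78),(328,78),(235,164),(325,164)): print(p,onz("wrist",p,.022))
def T(x,y,z,q=(.6304,.0185,85.79)):
    a=np.radians(q[2]); return [q[0]+np.cos(a)*x-np.sin(a)*y,q[1]+np.sin(a)*x+np.cos(a)*y,z]
for x in(-.036,-.031,.031,.036):
    for y in (-.036,.036): print(x,y,proj("wrist",T(x,y,.022)))
```

```text
(232, 78) [ 0.66623824 -0.01769435  0.022     ]
(328, 78) [ 0.59395404 -0.01216427  0.022     ]
(235, 164) [0.67096351 0.0468466  0.022     ]
(325, 164) [0.59936062 0.05231051 0.022     ]
-0.036 -0.036 [235.05933724  74.42384695]
-0.036 0.036 [330.6251442   74.13072817]
-0.031 -0.036 [235.28776183  81.44515473]
-0.031 0.036 [330.43649991  81.15610698]
0.031 -0.036 [237.96311368 163.68003758]
0.031 0.036 [328.22711128 163.43684802]
0.036 -0.036 [238.1669496  169.94553999]
0.036 0.036 [328.05878094 169.70570671]
```

View pics/c5.png

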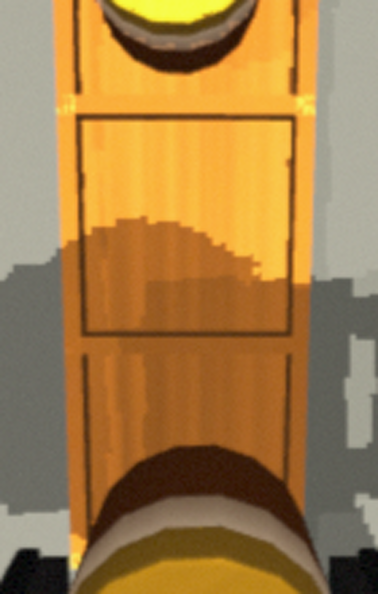

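Run:
```python
from h import *
print(to_tool([.637,.0853,.0425],-4.2))
```

```text
(array([-0.0016,  0.0015,  0.1076]), array([-0.004,  0.   , -0.003]))
```

```bash
python3 -m crank '[[0.03,-0.002,0.0015,0.03,-0.004,0,-0.003],[0.03,-0.002,0.0015,0.055,-0.004,0,-0.003],[0.03,-0.002,0.0015,0.08,-0.004,0,-0.003],[0.03,-0.002,0.0015,0.09,-0.004,0,-0.003],[0.03,-0.002,0.0015,0.096,-0.004,0,-0.003],[0.03,-0.002,0.0015,0.1,-0.004,0,-0.003],[0.03,-0.002,0.0015,0.1,-0.004,0,-0.003]]' 20
python3 - <<'E'
from h import *
print(to_tool([.637,.0853,.0425],-4.2))
cv2.imwrite("pics/s3.png",cv2.resize(viewer.grab_frame("side")[150:270,170:330,::-1],None,fx=4,fy=4))
E
```

```text
clock: 5.95
position: [0.6379, 0.0851, 0.0509]
eef_rot: [180.0, 0.1, 175.8]
force: [-1.0, 0.0, -1.6]
opening: 0.0455
(array([0.0009, 0.0001, 0.0084]), array([0.001, 0.002, 0.   ]))
```

View pics/s3.png

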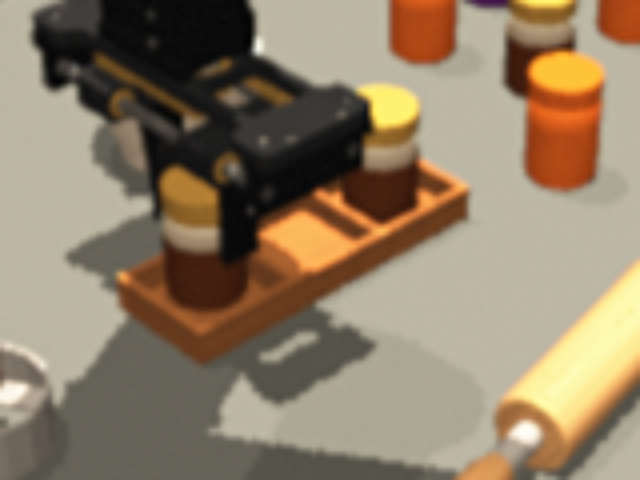

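The jar is inside the end bay in the side view (jar foot at crop (205,300)).

```bash
python3 -m crank '[[0.03,0,0,0.003,0,0,0],[0.03,0,0,0.006,0,0,0],[0.03,0,0,0.008,0,0,0],[0.03,0,0,0.0095,0,0,0],[0.03,0,0,0.0095,0,0,0]]' 20
python3 -m crank '[[0.05,0,0,0,0,0,0],[0.06,0,0,0,0,0,0],[0.065,0,0,0,0,0,0],[0.065,0,0,0,0,0,0],[0.065,0,0,0,0,0,0],[0.065,0,0,0,0,0,0]]'
python3 -m crank '[[0.065,0,0,-0.02,0,0,0],[0.065,0,0,-0.05,0,0,0],[0.065,0,0,-0.09,0,0,0],[0.065,0,0,-0.12,0,0,0],[0.065,0,0,-0.12,0,0,0],[0.065,0,0,-0.12,0,0,0]]'
python3 - <<'E'
from h import *
print(to_tool([.652,-.2293,.16],-4.2))
cv2.imwrite("pics/w4.png",viewer.grab_frame("wrist")[:,:,::-1])
E
```

```text
clock: 6.42
position: [0.6383, 0.0854, 0.042]
eef_rot: [179.9, 0.2, 175.8]
force: [-0.5, 1.4, -1.3]
opening: 0.0454
clock: 6.92
position: [0.6384, 0.0854, 0.0421]
eef_rot: [179.9, 0.2, 175.8]
force: [-0.4, 0.6, 0.1]
opening: 0.0643
clock: 7.42
position: [0.6392, 0.0857, 0.1649]
eef_rot: [179.8, 0.5, 175.8]
force: [0.6, 1.2, -0.8]
opening: 0.0651
(array([-0.0356, -0.3133,  0.0041]), array([0.004, 0.008, 0.   ]))
```

View pics/w4.png

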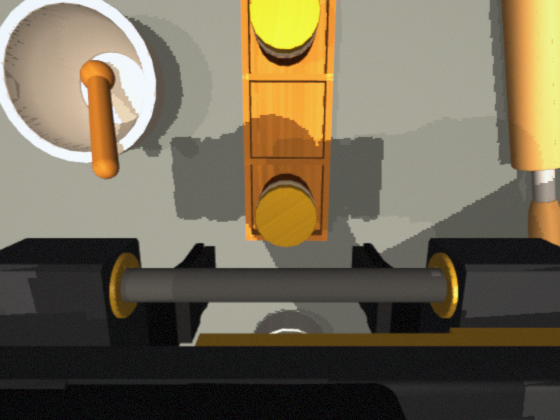

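The jar stands in the end bay (lid at (286,215)). Next is the far jar.

```bash
python3 -m crank '[[0.065,-0.005,-0.04,0,0,0,0],[0.065,-0.01,-0.08,0,0,0,0],[0.065,-0.014,-0.12,0,0,0,0],[0.065,-0.018,-0.16,0,0,0,0],[0.065,-0.023,-0.20,0,0,0,0],[0.065,-0.028,-0.24,0,0,0,0],[0.065,-0.032,-0.28,0,0,0,0],[0.065,-0.036,-0.30,0,0,0,0],[0.065,-0.036,-0.313,0,0,0,0],[0.065,-0.036,-0.313,0,0.004,0.008,0],[0.065,-0.036,-0.313,0,0.004,0.008,0]]'
python3 - <<'E'
from h import *
print(to_tool([.652,-.2293,.036],-4.2))
cv2.imwrite("pics/w5.png",viewer.grab_frame("wrist")[:,:,::-1])
print(proj("wrist",[.652,-.2293,.072]))
E
```

```text
clock: 8.38
position: [0.6503, -0.2292, 0.1605]
eef_rot: [-179.9, -0.4, 175.8]
force: [-0.5, 0.9, 0.5]
opening: 0.0648
(array([-0.0026,  0.0002,  0.1245]), array([-0.001, -0.007, -0.001]))
[280.18100119 217.00899674]
```

View pics/w5.png

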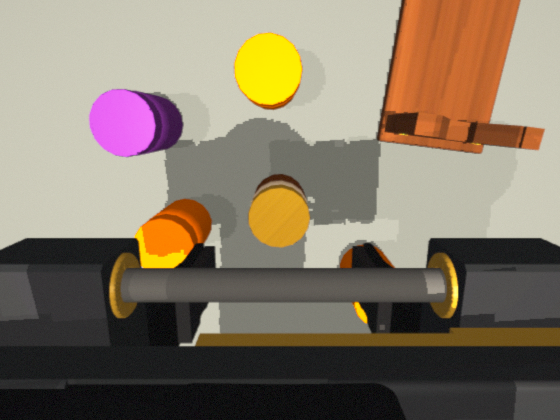

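The lid is at (279,216), as predicted. The left orange jar clears the finger by about 15 mm.

```bash
python3 -m crank '[[0.062,-0.002,0,0.04,0,-0.007,0],[0.062,-0.002,0,0.08,0,-0.007,0],[0.062,-0.002,0,0.105,0,-0.007,0],[0.062,-0.002,0,0.12,0,-0.007,0],[0.062,-0.002,0,0.125,0,-0.007,0],[0.062,-0.002,0,0.125,0,-0.007,0],[0.03,-0.002,0,0.125,0,-0.007,0],[0.03,-0.002,0,0.125,0,-0.007,0],[0.03,-0.002,0,0.125,0,-0.007,0],[0.03,-0.002,0,0.125,0,-0.007,0],[0.03,-0.002,0,0.125,0,-0.007,0],[0.03,-0.002,0,0.125,0,-0.007,0],[0.03,-0.002,0,0.125,0,-0.007,0]]' 20
python3 -m crank '[[0.03,0,0,-0.03,0,0,0],[0.03,0,0,-0.06,0,0,0],[0.03,0,0,-0.10,0,0,0],[0.03,0,0,-0.14,0,0,0],[0.03,0,0,-0.14,0,0,0],[0.03,0,0,-0.14,0,0,0]]' 20
python3 - <<'E'
from h import *
print(to_tool([.633,.0185,.15],-4.2))
E
```

```text
clock: 9.52
position: [0.6529, -0.2287, 0.0377]
eef_rot: [-179.9, 0.2, 175.9]
force: [0.7, 1.2, 7.3]
opening: 0.0457
clock: 10.02
position: [0.6536, -0.2287, 0.1809]
eef_rot: [-179.9, 0.6, 175.9]
force: [0.6, 0.1, -1.9]
opening: 0.0458
(array([0.0387, 0.2451, 0.0301]), array([-0.002,  0.01 ,  0.001]))
```

```bash
python3 -m crank '[[0.03,0.003,0.015,0,0,0,0],[0.03,0.006,0.04,0,0,0,0],[0.03,0.01,0.07,0,0,0,0],[0.03,0.015,0.10,0,0,0,0],[0.03,0.02,0.13,0,0,0,0],[0.03,0.025,0.16,0,0,0,0],[0.03,0.03,0.19,0,0,0,0],[0.03,0.035,0.215,0,0,0,0],[0.03,0.0387,0.235,0.01,0,0,0],[0.03,0.0387,0.243,0.02,0,0.01,0],[0.03,0.0387,0.245,0.03,0,0.01,0],[0.03,0.0387,0.245,0.03,0,0.01,0],[0.03,0.0387,0.245,0.03,0,0.01,0]]' 20
python3 - <<'E'
from h import *
print(to_tool([.6335,.0183,.052],-4.2))
cv2.imwrite("pics/w6.png",viewer.grab_frame("wrist")[:,:,::-1])
E
```

```text
clock: 11.1
position: [0.6321, 0.0174, 0.1481]
eef_rot: [-179.8, -0.2, 175.8]
force: [-0.0, 1.1, -1.2]
opening: 0.0454
(array([-0.0017,  0.0013,  0.0961]), array([-0.003, -0.004,  0.   ]))
```

View pics/w6.png

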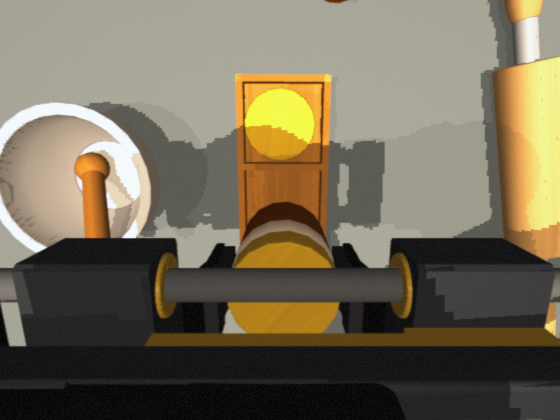

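```bash
python3 -m crank '[[0.03,-0.002,0.001,0.03,-0.003,-0.004,0],[0.03,-0.002,0.001,0.055,-0.003,-0.004,0],[0.03,-0.002,0.001,0.075,-0.003,-0.004,0],[0.03,-0.002,0.001,0.088,-0.003,-0.004,0],[0.03,-0.002,0.001,0.095,-0.003,-0.004,0],[0.03,-0.002,0.001,0.099,-0.003,-0.004,0],[0.03,-0.002,0.001,0.102,-0.003,-0.004,0],[0.03,-0.002,0.001,0.104,-0.003,-0.004,0],[0.03,-0.002,0.001,0.105,-0.003,-0.004,0],[0.03,-0.002,0.001,0.105,-0.003,-0.004,0]]' 20
python3 - <<'E'
from h import *
cv2.imwrite("pics/s7.png",cv2.resize(viewer.grab_frame("side")[150:270,170:330,::-1],None,fx=4,fy=4))
E
```

```text
clock: 11.98
position: [0.635, 0.0179, 0.0449]
eef_rot: [180.0, 0.2, 175.8]
force: [-0.2, -0.0, -1.1]
opening: 0.0453
```

View pics/s7.png

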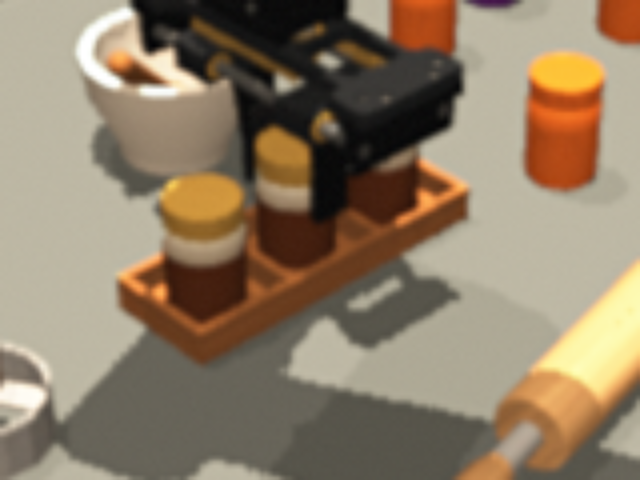

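The jar is in the middle bay. I'll lower it the last 2 mm, release and rise.

```bash
python3 -m crank '[[0.03,0,0,0.0015,0,0,0],[0.03,0,0,0.0025,0,0,0],[0.03,0,0,0.0025,0,0,0],[0.05,0,0,0.0025,0,0,0],[0.06,0,0,0.0025,0,0,0],[0.065,0,0,0.0025,0,0,0],[0.065,0,0,0.0025,0,0,0],[0.065,0,0,0.0025,0,0,0]]'
python3 -m crank '[[0.065,0,0,-0.02,0,0,0],[0.065,0,0,-0.05,0,0,0],[0.065,0,0,-0.09,0,0,0],[0.065,0,0,-0.12,0,0,0],[0.065,0,0,-0.12,0,0,0],[0.065,0,0,-0.12,0,0,0]]'
python3 - <<'E'
from h import *
cv2.imwrite("pics/t8.png",viewer.grab_frame("top")[:,:,::-1])
cv2.imwrite("pics/s8.png",viewer.grab_frame("side")[:,:,::-1])
cv2.imwrite("pics/w8.png",viewer.grab_frame("wrist")[:,:,::-1])
E
```

```text
clock: 12.7
position: [0.6351, 0.0179, 0.0426]
eef_rot: [180.0, 0.2, 175.8]
force: [0.3, -1.1, 0.1]
opening: 0.0632
clock: 13.2
position: [0.6358, 0.0182, 0.1653]
eef_rot: [179.9, 0.5, 175.8]
force: [-0.5, -0.6, -0.7]
opening: 0.065
```

View pics/w8.png

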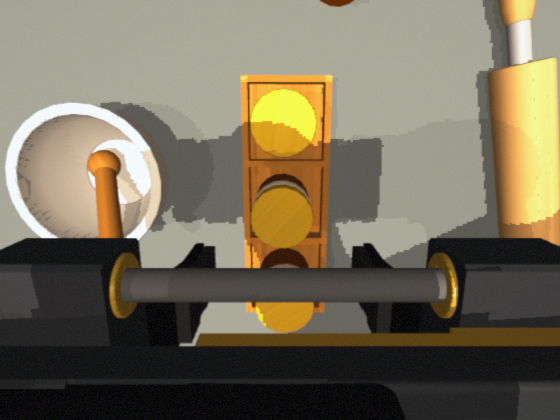

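View pics/s8.png

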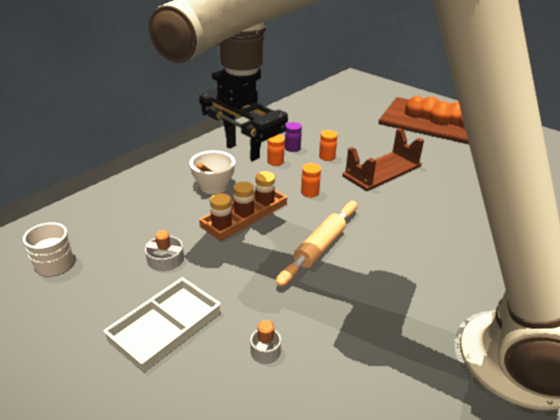

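All three jars are upright in the tray (side (221,205), (243,197), (264,187)). Next is the large cutter.

Run:
```python
from h import *
print(to_tool([.6443,.2386,.13],-4.2))
```

```text
(array([0.0057, 0.2211, 0.0311]), array([ 0.   ,  0.001, -0.   ]))
```

```bash
python3 -m crank '[[0.05,0,0.04,0,0,0,0],[0.05,0,0.08,0,0,0,0],[0.05,0.003,0.12,0,0,0,0],[0.05,0.006,0.16,0,0,0,0],[0.05,0.006,0.2,0.01,0,0,0],[0.05,0.006,0.221,0.03,0,0,0],[0.05,0.006,0.221,0.03,0,0,0],[0.05,0.006,0.221,0.03,0,0,0]]'
python3 - <<'E'
from h import *
cv2.imwrite("pics/w9.png",viewer.grab_frame("wrist")[:,:,::-1])
print(proj("wrist",[.6443,.2386,.067]))
print(to_tool([.6443,.2386,.037],-4.2))
E
```

```text
clock: 14.02
position: [0.6423, 0.2392, 0.1273]
eef_rot: [-179.8, -0.3, 175.9]
force: [-0.3, 0.0, 0.6]
opening: 0.0503
[281.11769512 229.35405388]
(array([-0.0013,  0.0006,  0.092 ]), array([-0.003, -0.002,  0.001]))
```

View pics/w9.png

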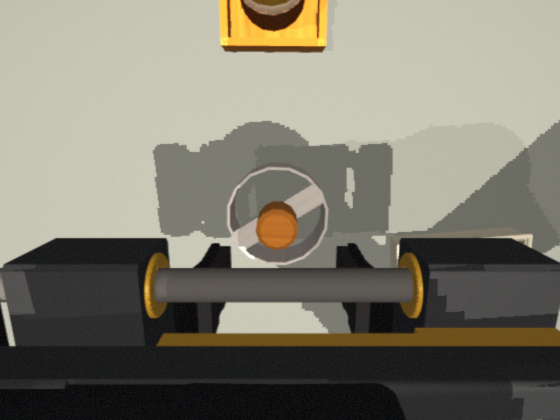

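Knob at (277,224), about 3 mm off the prediction; I'll correct for that.

```bash
python3 -m crank '[[0.05,-0.004,-0.003,0.03,-0.003,-0.002,0],[0.05,-0.004,-0.003,0.06,-0.003,-0.002,0],[0.05,-0.004,-0.003,0.08,-0.003,-0.002,0],[0.05,-0.004,-0.003,0.092,-0.003,-0.002,0],[0.05,-0.004,-0.003,0.092,-0.003,-0.002,0],[0.05,-0.004,-0.003,0.092,-0.003,-0.002,0],[0.01,-0.004,-0.003,0.092,-0.003,-0.002,0],[0.01,-0.004,-0.003,0.092,-0.003,-0.002,0],[0.01,-0.004,-0.003,0.092,-0.003,-0.002,0],[0.01,-0.004,-0.003,0.092,-0.003,-0.002,0],[0.01,-0.004,-0.003,0.092,-0.003,-0.002,0],[0.01,-0.004,-0.003,0.092,-0.003,-0.002,0],[0.01,-0.004,-0.003,0.092,-0.003,-0.002,0],[0.01,-0.004,-0.003,0.092,-0.003,-0.002,0]]' 25
python3 -m crank '[[0.01,0,0,-0.02,0,0,0],[0.01,0,0,-0.05,0,0,0],[0.01,0,0,-0.07,0,0,0],[0.01,0,0,-0.08,0,0,0],[0.01,0,0,-0.08,0,0,0]]' 25
python3 - <<'E'
from h import *
print(to_tool([.502,.3925,.12],-4.2))
E
```

```text
clock: 15.23
position: [0.6469, 0.235, 0.0378]
eef_rot: [180.0, 0.0, 175.8]
force: [-1.9, -0.3, 5.1]
opening: 0.0273
clock: 15.65
position: [0.6481, 0.2356, 0.1202]
eef_rot: [179.8, 0.3, 175.9]
force: [0.2, 0.4, -0.6]
opening: 0.0274
(array([ 0.157 ,  0.1459, -0.    ]), array([0.003, 0.005, 0.001]))
```

```bash
python3 -m crank '[[0.01,0.015,0.014,0,0,0,0],[0.01,0.04,0.037,0,0,0,0],[0.01,0.068,0.063,0,0,0,0],[0.01,0.095,0.088,0,0,0,0],[0.01,0.12,0.112,0,0,0,0],[0.01,0.14,0.13,0,0,0,0],[0.01,0.152,0.142,0,0,0,0],[0.01,0.157,0.146,0,0.003,0.005,0],[0.01,0.157,0.146,0,0.003,0.005,0],[0.01,0.157,0.146,0,0.003,0.005,0]]' 25
python3 - <<'E'
from h import *
print(to_tool([.502,.3925,.041],-4.2))
cv2.imwrite("pics/w10.png",viewer.grab_frame("wrist")[:,:,::-1])
cv2.imwrite("pics/s10.png",cv2.resize(viewer.grab_frame("side")[220:390,80:290,::-1],None,fx=3.5,fy=3.5))
def T(x,y,z,q=(.5026,.356,90.76)):
    a=np.radians(q[2]); return [q[0]+np.cos(a)*x-np.sin(a)*y,q[1]+np.sin(a)*x+np.cos(a)*y,z]
for x in(-.0865,-.012): print(x,[proj("wrist",T(x,y,.027)) for y in(-.05,.05)])
E
```

```text
clock: 16.48
position: [0.5019, 0.392, 0.1187]
eef_rot: [-179.9, -0.1, 175.9]
force: [-0.5, -0.0, -1.4]
opening: 0.0272
(array([-0.0003,  0.0007,  0.0777]), array([-0.001, -0.002,  0.001]))
-0.0865 [array([190.00128995,  41.19681162]), array([344.83199779,  26.44834174])]
-0.012 [array([205.98644798, 157.06377099]), array([349.81079868, 144.32043053])]
```

View pics/w10.png

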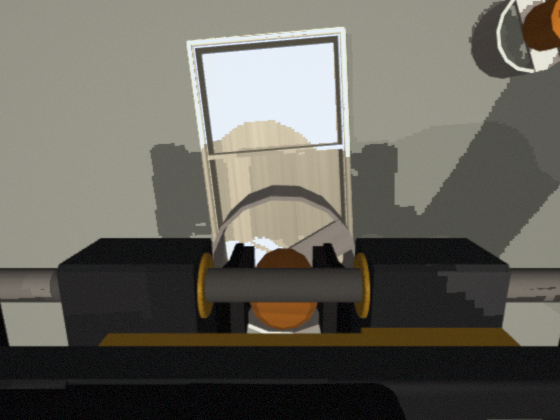

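View pics/s10.png

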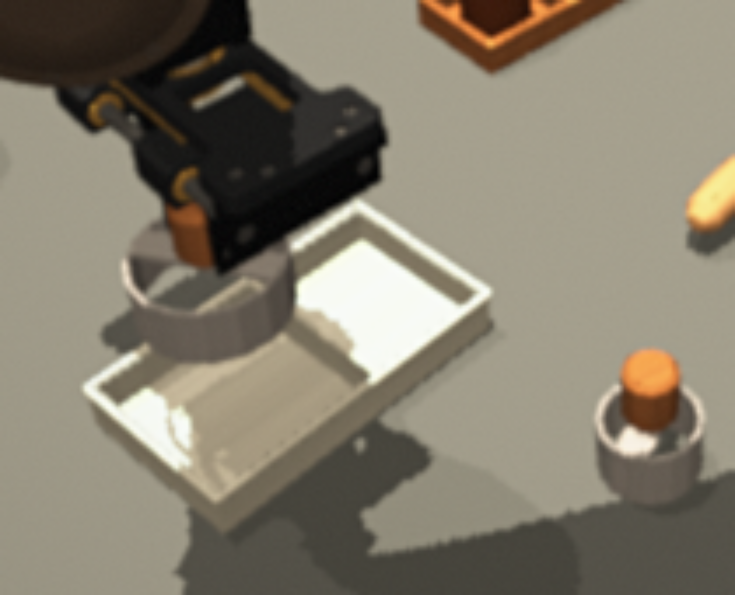

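Tin corners at (189,42) and (344,29) match the prediction within about 2 px; lower.

```bash
python3 -m crank '[[0.01,0,0.0005,0.02,-0.001,-0.002,0],[0.01,0,0.0005,0.045,-0.001,-0.002,0],[0.01,0,0.0005,0.06,-0.001,-0.002,0],[0.01,0,0.0005,0.069,-0.001,-0.002,0],[0.01,0,0.0005,0.074,-0.001,-0.002,0],[0.01,0,0.0005,0.077,-0.001,-0.002,0],[0.01,0,0.0005,0.0785,-0.001,-0.002,0],[0.01,0,0.0005,0.0785,-0.001,-0.002,0]]' 25
python3 -m crank '[[0.03,0,0,0,0,0,0],[0.04,0,0,0,0,0,0],[0.05,0,0,0,0,0,0],[0.05,0,0,0,0,0,0],[0.05,0,0,-0.02,0,0,0],[0.05,0,0,-0.06,0,0,0],[0.05,0,0,-0.09,0,0,0],[0.05,0,0,-0.1,0,0,0],[0.05,0,0,-0.1,0,0,0]]'
python3 - <<'E'
from h import *
print(to_tool([.3336,.2782,.13],-4.2))
cv2.imwrite("pics/s11.png",cv2.resize(viewer.grab_frame("side")[220:390,80:290,::-1],None,fx=3.5,fy=3.5))
E
```

```text
clock: 17.25
position: [0.5031, 0.3921, 0.0413]
eef_rot: [179.9, 0.1, 175.8]
force: [0.0, -0.3, -0.1]
opening: 0.0274
clock: 18.0
position: [0.5044, 0.3937, 0.1457]
eef_rot: [179.6, 0.4, 175.8]
force: [-0.6, -0.3, 0.5]
opening: 0.0501
(array([ 0.162 , -0.1278,  0.0136]), array([ 0.008,  0.007, -0.   ]))
```

View pics/s11.png

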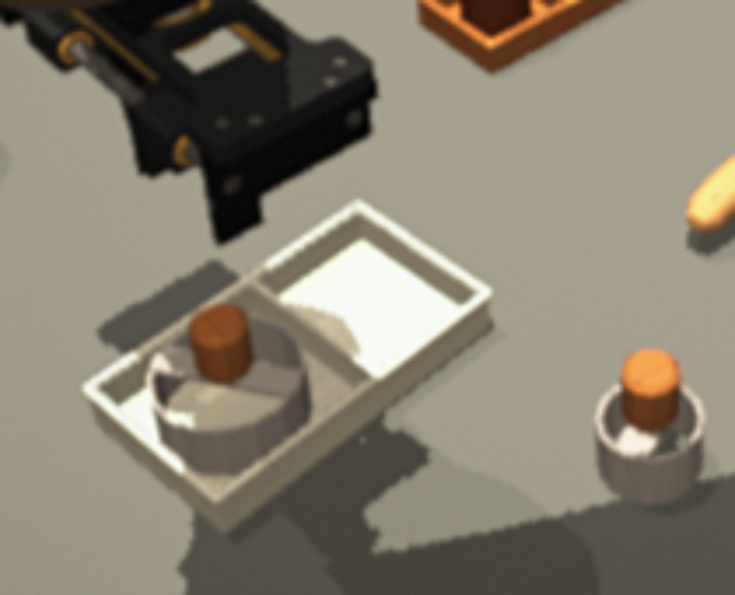

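The large cutter sits flat in the wide bay. Next is the small one.

```bash
python3 -m crank '[[0.05,0.025,-0.02,0,0,0,0],[0.05,0.055,-0.043,0,0,0,0],[0.05,0.085,-0.067,0,0,0,0],[0.05,0.115,-0.09,0,0,0,0],[0.05,0.145,-0.115,0.005,0,0,0],[0.05,0.162,-0.128,0.013,0.008,0.007,0],[0.05,0.162,-0.128,0.013,0.008,0.007,0],[0.05,0.162,-0.128,0.013,0.008,0.007,0]]'
python3 - <<'E'
from h import *
cv2.imwrite("pics/w12.png",viewer.grab_frame("wrist")[:,:,::-1])
print(proj("wrist",[.3336,.2782,.067]))
print(to_tool([.3336,.2782,.037],-4.2))
E
```

```text
clock: 18.72
position: [0.331, 0.2756, 0.1276]
eef_rot: [-179.6, -0.3, 175.8]
force: [0.7, -0.1, 0.4]
opening: 0.0498
[280.34023829 231.60320759]
(array([-0.0018,  0.0019,  0.0911]), array([-0.005, -0.004, -0.   ]))
```

View pics/w12.png

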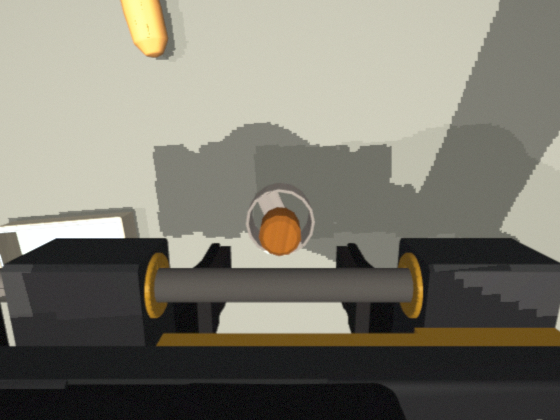

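Knob at (280,231), as predicted; grasp.

```bash
python3 -m crank '[[0.05,-0.002,0.002,0.03,-0.005,-0.004,0],[0.05,-0.002,0.002,0.06,-0.005,-0.004,0],[0.05,-0.002,0.002,0.08,-0.005,-0.004,0],[0.05,-0.002,0.002,0.091,-0.005,-0.004,0],[0.05,-0.002,0.002,0.091,-0.005,-0.004,0],[0.05,-0.002,0.002,0.091,-0.005,-0.004,0],[0.01,-0.002,0.002,0.091,-0.005,-0.004,0],[0.01,-0.002,0.002,0.091,-0.005,-0.004,0],[0.01,-0.002,0.002,0.091,-0.005,-0.004,0],[0.01,-0.002,0.002,0.091,-0.005,-0.004,0],[0.01,-0.002,0.002,0.091,-0.005,-0.004,0],[0.01,-0.002,0.002,0.091,-0.005,-0.004,0],[0.01,-0.002,0.002,0.091,-0.005,-0.004,0],[0.01,-0.002,0.002,0.091,-0.005,-0.004,0]]' 25
python3 -m crank '[[0.01,0,0,-0.02,0,0,0],[0.01,0,0,-0.05,0,0,0],[0.01,0,0,-0.08,0,0,0],[0.01,0,0,-0.1,0,0,0],[0.01,0,0,-0.1,0,0,0]]' 25
python3 - <<'E'
from h import *
print(to_tool([.503,.3075,.13],-4.2))
E
```

```text
clock: 19.93
position: [0.334, 0.2787, 0.0377]
eef_rot: [179.9, 0.0, 175.8]
force: [-1.2, 1.0, 5.9]
opening: 0.0274
clock: 20.35
position: [0.3355, 0.2808, 0.1416]
eef_rot: [179.5, 0.3, 175.9]
force: [0.2, 0.5, -1.3]
opening: 0.0273
(array([-0.1651,  0.0386,  0.0128]), array([0.009, 0.005, 0.001]))
```

```bash
python3 -m crank '[[0.01,-0.015,0.004,0,0,0,0],[0.01,-0.045,0.01,0,0,0,0],[0.01,-0.08,0.018,0,0,0,0],[0.01,-0.115,0.026,0,0,0,0],[0.01,-0.145,0.034,0.005,0,0,0],[0.01,-0.16,0.038,0.01,0,0,0],[0.01,-0.165,0.039,0.013,0.009,0.005,0],[0.01,-0.165,0.039,0.013,0.009,0.005,0],[0.01,-0.165,0.039,0.013,0.009,0.005,0]]' 25
python3 - <<'E'
from h import *
print(to_tool([.503,.3075,.0408],-4.2))
cv2.imwrite("pics/w13.png",viewer.grab_frame("wrist")[:,:,::-1])
cv2.imwrite("pics/s13.png",cv2.resize(viewer.grab_frame("side")[220:390,80:290,::-1],None,fx=3.5,fy=3.5))
E
```

```text
clock: 21.1
position: [0.5017, 0.3071, 0.1283]
eef_rot: [-179.9, -0.1, 175.8]
force: [-0.3, 0.1, -0.6]
opening: 0.0272
(array([-0.0015,  0.0007,  0.0875]), array([-0.002, -0.002,  0.001]))
```

View pics/s13.png

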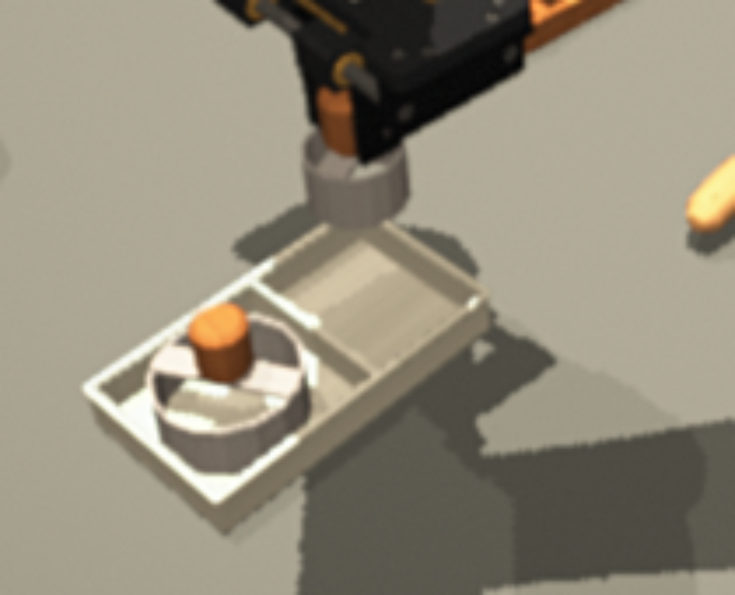

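View pics/w13.png

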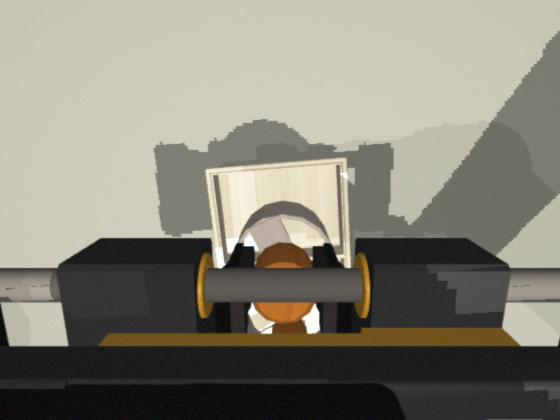

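The cutter is centred over the narrow bay; lower and release.

```bash
python3 -m crank '[[0.01,-0.001,0.0005,0.02,-0.002,-0.002,0],[0.01,-0.001,0.0005,0.045,-0.002,-0.002,0],[0.01,-0.001,0.0005,0.065,-0.002,-0.002,0],[0.01,-0.001,0.0005,0.077,-0.002,-0.002,0],[0.01,-0.001,0.0005,0.083,-0.002,-0.002,0],[0.01,-0.001,0.0005,0.086,-0.002,-0.002,0],[0.01,-0.001,0.0005,0.0875,-0.002,-0.002,0],[0.01,-0.001,0.0005,0.0875,-0.002,-0.002,0]]' 25
python3 -m crank '[[0.03,0,0,0,0,0,0],[0.04,0,0,0,0,0,0],[0.05,0,0,0,0,0,0],[0.05,0,0,0,0,0,0],[0.05,0,0,-0.02,0,0,0],[0.05,0,0,-0.06,0,0,0],[0.05,0,0,-0.1,0,0,0],[0.05,0,0,-0.14,0,0,0],[0.05,0,0,-0.16,0,0,0],[0.05,0,0,-0.16,0,0,0]]'
python3 - <<'E'
from h import *
cv2.imwrite("pics/s14.png",cv2.resize(viewer.grab_frame("side")[220:390,80:290,::-1],None,fx=3.5,fy=3.5))
cv2.imwrite("pics/t14.png",viewer.grab_frame("top")[:,:,::-1])
E
```

```text
clock: 21.87
position: [0.5028, 0.3085, 0.043]
eef_rot: [179.9, 0.1, 175.9]
force: [-0.5, 0.3, -0.5]
opening: 0.0278
clock: 22.7
position: [0.505, 0.31, 0.21]
eef_rot: [179.4, 0.7, 176.0]
force: [0.0, 0.8, 1.2]
opening: 0.0498
```

View pics/s14.png

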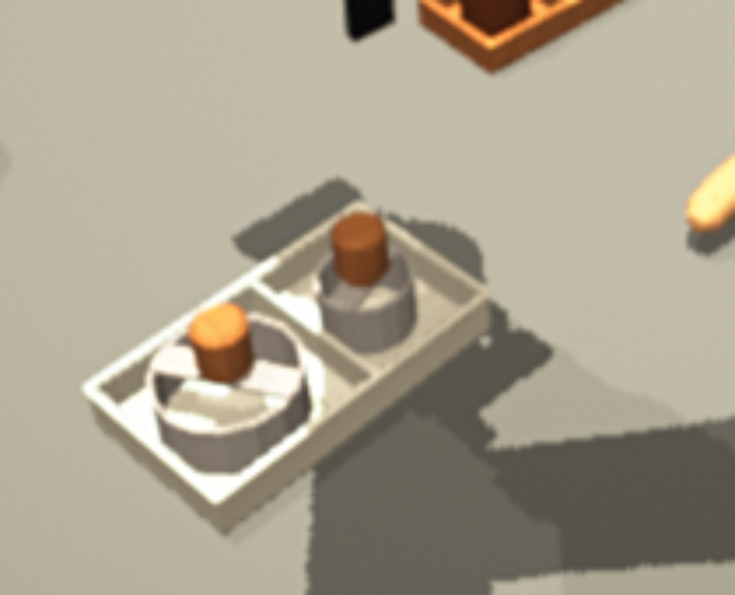

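View pics/t14.png

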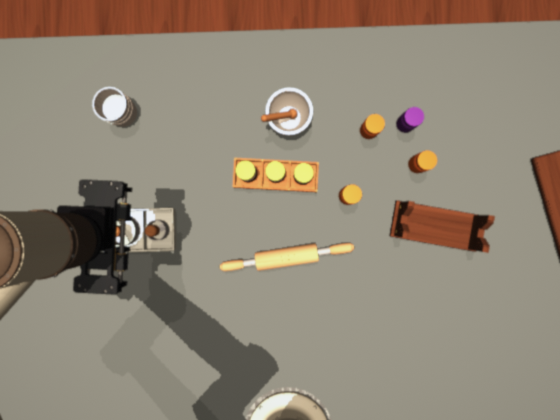

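Both cutters sit flat in their bays, and the three jars are in line in the tray. Now the pin.

Run:
```python
from h import *
print(to_tool([.4315,-.0043,.12],7.6))
```

```text
(array([ 0.0487, -0.3172,  0.0824]), array([ 0.004,  0.004, -0.204]))
```

```bash
python3 -m crank '[[0.07,0.005,-0.04,0,0,0,-0.05],[0.07,0.01,-0.08,0,0,0,-0.1],[0.07,0.015,-0.12,0,0,0,-0.15],[0.07,0.02,-0.16,0.02,0,0,-0.2],[0.07,0.03,-0.2,0.04,0,0,-0.204],[0.07,0.035,-0.24,0.06,0,0,-0.204],[0.07,0.045,-0.28,0.08,0,0,-0.204],[0.07,0.049,-0.31,0.082,0.004,0.004,-0.204],[0.07,0.049,-0.317,0.082,0.004,0.004,-0.204],[0.07,0.049,-0.317,0.082,0.004,0.004,-0.204],[0.07,0.049,-0.317,0.082,0.004,0.004,-0.204]]'
python3 - <<'E'
from h import *
cv2.imwrite("pics/w15.png",viewer.grab_frame("wrist")[:,:,::-1])
def T(x,y,z,q=(.4315,-.0043,-82.39)):
    a=np.radians(q[2]); return [q[0]+np.cos(a)*x-np.sin(a)*y,q[1]+np.sin(a)*x+np.cos(a)*y,z]
for x in (0,.075,.165): print(x,[proj("wrist",T(x,y,.0225)) for y in (-.0225,0,.0225)])
print(to_tool([.4315,-.0043,.005],7.6))
E
```

```text
clock: 23.72
position: [0.4309, -0.0046, 0.1197]
eef_rot: [-180.0, -0.1, -172.5]
force: [2.0, 0.5, -0.1]
opening: 0.0701
0 [array([313.57939166, 214.27697837]), array([283.09681535, 214.2873181 ]), array([252.61459872, 214.2976577 ])]
0.075 [array([315.76020019, 108.56090626]), array([283.05094903, 108.57267053]), array([250.34211203, 108.58443466])]
0.165 [array([318.83813598, -40.64397786]), array([282.98621459, -40.63004796]), array([247.13479074, -40.61611826])]
(array([ 0.    , -0.0005,  0.1151]), array([-0., -0., -0.]))
```

View pics/w15.png

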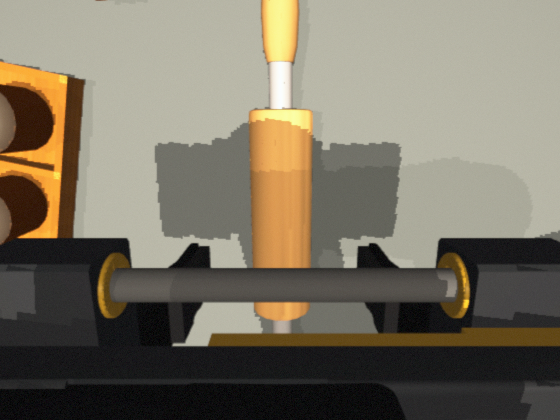

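Barrel between the fingers, centred at column 281, near end at row 110 (109 predicted): aligned. Grasp.

```bash
python3 -m crank '[[0.07,0,0,0.04,0,0,0],[0.07,0,0,0.08,0,0,0],[0.07,0,0,0.1,0,0,0],[0.07,0,0,0.11,0,0,0],[0.07,0,0,0.115,0,0,0],[0.07,0,0,0.115,0,0,0],[0.03,0,0,0.115,0,0,0],[0.03,0,0,0.115,0,0,0],[0.03,0,0,0.115,0,0,0],[0.03,0,0,0.115,0,0,0],[0.03,0,0,0.115,0,0,0],[0.03,0,0,0.115,0,0,0],[0.03,0,0,0.115,0,0,0],[0.03,0,0,0.115,0,0,0]]' 35
python3 -m crank '[[0.03,0,0,-0.02,0,0,0],[0.03,0,0,-0.05,0,0,0],[0.03,0,0,-0.09,0,0,0],[0.03,0,0,-0.13,0,0,0],[0.03,0,0,-0.17,0,0,0],[0.03,0,0,-0.18,0,0,0],[0.03,0,0,-0.18,0,0,0]]' 35
python3 - <<'E'
from h import *
s=tcp()[2]
P=[.499,-.369,.18]
print(to_tool(P,-101.1+90), to_tool(P,-101.1-90))
cv2.imwrite("pics/w16.png",viewer.grab_frame("wrist")[:,:,::-1])
cv2.imwrite("pics/s16.png",viewer.grab_frame("side")[:,:,::-1])
E
```

```text
clock: 24.93
position: [0.4321, -0.0036, 0.0058]
eef_rot: [180.0, 0.1, -172.4]
force: [-1.1, 0.8, 5.9]
opening: 0.0439
clock: 25.52
position: [0.4333, -0.0032, 0.1887]
eef_rot: [179.9, 0.5, -172.4]
force: [-0.1, -0.1, -3.1]
opening: 0.0439
(array([-0.0166, -0.3713,  0.0081]), array([0.003, 0.008, 0.326])) (array([-0.0166, -0.3713,  0.0081]), array([0.003, 0.008, 0.326]))
```

View pics/s16.png

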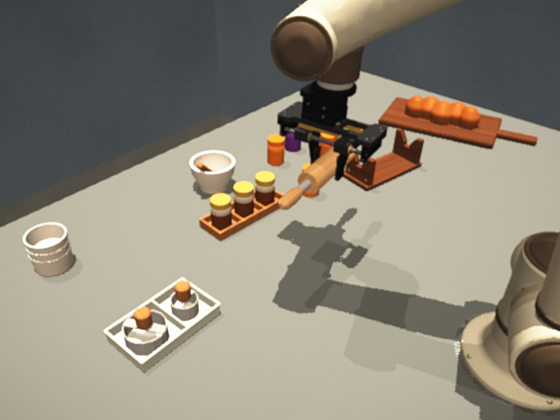

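```bash
python3 -m crank '[[0.03,0,-0.015,0,0,0,0],[0.03,-0.002,-0.04,0,0,0,0.05],[0.03,-0.004,-0.075,0,0,0,0.12],[0.03,-0.006,-0.11,0,0,0,0.2],[0.03,-0.008,-0.145,0,0,0.008,0.28],[0.03,-0.008,-0.17,0,0,0.008,0.326],[0.03,-0.008,-0.18,0,0,0.008,0.326],[0.03,-0.008,-0.18,0,0.003,0.008,0.326],[0.03,-0.008,-0.18,0,0.003,0.008,0.326]]' 35
python3 - <<'E'
from h import *
cv2.imwrite("pics/w17.png",viewer.grab_frame("wrist")[:,:,::-1])
import json
c=viewer.get_calibration("wrist"); json.dump({k:np.array(v).tolist() for k,v in c.items()},open("w17.json","w"))
im=cv2.imread("pics/t14.png"); cv2.imwrite("pics/c17.png",cv2.resize(im[190:260,380:500],None,fx=6,fy=6,interpolation=cv2.INTER_CUBIC))
im=cv2.imread("pics/s8.png"); cv2.imwrite("pics/d17.png",cv2.resize(im[120:195,335:435],None,fx=7,fy=7,interpolation=cv2.INTER_CUBIC))
E
```

```text
clock: 26.37
position: [0.4604, -0.1811, 0.1818]
eef_rot: [-179.8, -0.8, 168.8]
force: [-0.1, 0.0, -2.5]
opening: 0.0442
```

View pics/w17.png

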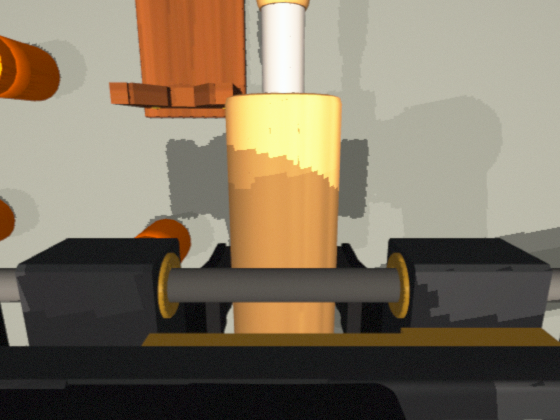

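View pics/c17.png

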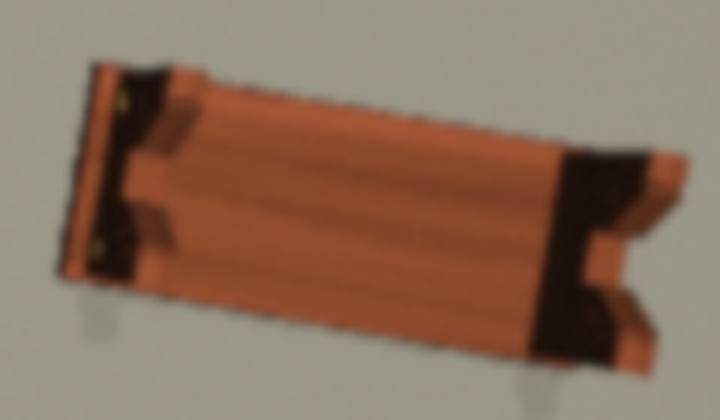

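View pics/d17.png

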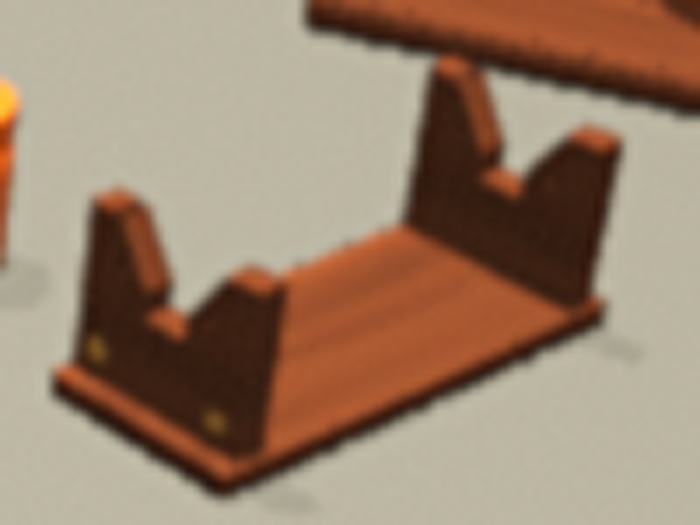

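The stand shows in all three pictures: wrist near cheek at (110..240, 90), top base at (391..490, 200..253), side slots at (360,166) and (407,146). I'll fit its pose from top and side jointly.

```bash
cat > st.py <<'E'
from h import *
import json
from scipy.optimize import least_squares
CT,CS=cal("top"),cal("side")
cw=json.load(open("w17.json")); CW=(cw,210/np.tan(np.radians(cw['vfov'])/2))
t=lambda a,b:((a+.5)/6-.5+380,(b+.5)/6-.5+190)
s=lambda a,b:((a+.5)/7-.5+335,(b+.5)/7-.5+120)
# local (x, y or 'w' sign code, z)
W=99
obs=[("top",(-.105,.045,0),t(95,63)),("top",(-.105,-.045,0),t(62,276)),
("top",(.097,W,.082),t(688,155)),("top",(.097,-W,.082),t(652,378)),("top",(-.083,W,.082),t(208,72)),("top",(-.083,-W,.082),t(162,290)),
("top",(.083,.01,.048),t(590,233)),("top",(.083,-.01,.048),t(582,283)),("top",(.097,.01,.048),t(627,235)),("top",(.097,-.01,.048),t(620,288)),
("side",(-.105,.045,.012),s(55,375)),("side",(-.105,-.045,.012),s(225,475)),("side",(.105,-.045,.012),s(603,303)),
("side",(-.105,-.045,0),s(225,493)),("side",(-.097,W,.082),s(95,203)),("side",(.083,-W,.082),s(610,147))]
cams={"top":CT,"side":CS}
def w(q,l):
    x,y,z=l
    if abs(y)==W: y=np.sign(y)*q[3]
    c,sn=np.cos(q[2]),np.sin(q[2]); return np.array([q[0]+c*x-sn*y,q[1]+sn*x+c*y,z])
def res(q,which):
    return np.concatenate([proj(n,w(q,l),cams[n])-p for n,l,p in obs if n in which])
if __name__=="__main__":
    for which in (("top",),("side",),("top","side")):
        o=least_squares(res,[.499,-.369,-1.765,.043],args=(which,),loss="soft_l1")
        print(which,np.round(o.x,4),round(np.degrees(o.x[2]),2)); print(np.round(res(o.x,which).reshape(-1,2),1).tolist())
    q=o.x
    for l in ((-.105,.045,.012),(-.105,-.045,.012),(-.097,W,.082),(-.083,W,.082),(-.097,.01,.048),(-.097,.026,.082)): print(l,proj("wrist",w(q,l),CW))
E
python3 st.py
python3 - <<'E'
import cv2
im=cv2.imread("pics/w17.png"); cv2.imwrite("pics/e17.png",cv2.resize(im[0:130,90:260],None,fx=4.5,fy=4.5,interpolation=cv2.INTER_CUBIC))
E
```

```text
('top',) [ 0.4992 -0.3673 -1.7685  0.0418] -101.33
[[-0.8, -0.3], [-1.7, 0.2], [0.3, 0.2], [-0.2, -0.0], [0.1, -0.2], [1.2, 0.2], [0.3, -0.4], [0.1, -0.2], [0.2, 0.4], [-0.2, 0.1]]
('side',) [ 0.4976 -0.3665 -1.7669  0.042 ] -101.24
[[-0.4, -0.9], [0.6, 0.3], [1.4, -0.5], [0.0, 1.8], [-0.3, -0.7], [-1.0, 0.3]]
('top', 'side') [ 0.4989 -0.3673 -1.7666  0.0418] -101.22
[[-0.8, -0.1], [-1.6, 0.4], [0.2, 0.3], [-0.1, 0.0], [0.0, 0.0], [1.3, 0.4], [0.3, -0.3], [0.2, -0.1], [0.2, 0.4], [-0.1, 0.1], [-0.6, -1.2], [0.4, -0.1], [1.1, -0.8], [-0.2, 1.4], [-0.5, -0.9], [-1.3, 0.0]]
(-0.105, 0.045, 0.012) [146.12096541 117.81241329]
(-0.105, -0.045, 0.012) [248.14406392 118.02600982]
(-0.097, 99, 0.082) [113.71260686 104.01866115]
(-0.083, 99, 0.082) [111.44826534  82.56340804]
(-0.097, 0.01, 0.048) [173.81203939 106.51072094]
(-0.097, 0.026, 0.082) [136.72125674 104.07806629]
```

View pics/e17.png

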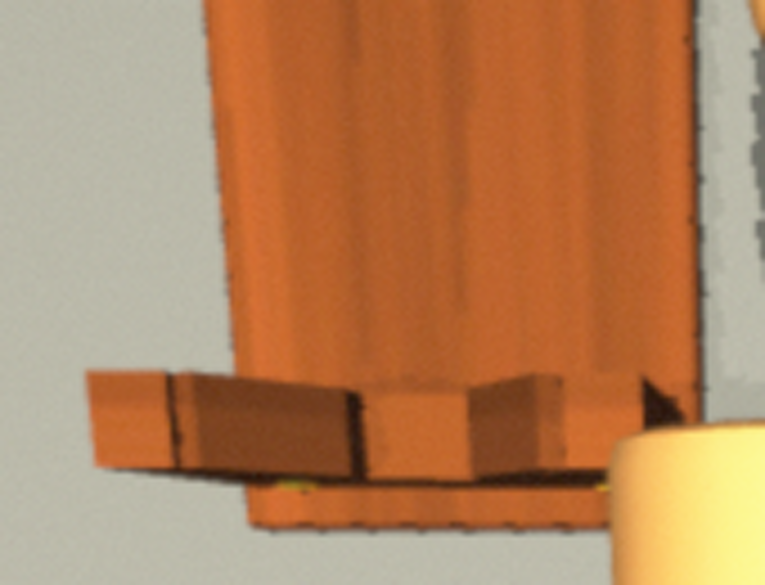

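Run:
```python
from st import *
p=np.array([.4604,-.1811,.1818]); R=Ro.from_euler('xyz',[-179.8,-.8,168.8],degrees=True)
for l in ((0,-.075,-.017-.0225),(-.0225,-.075,-.017),(.0225,-.075,-.017),(0,-.075,-.017),(-.008,-.105,-.017),(0.008,-.105,-.017)):
    print(l,proj("wrist",p+R.apply(l),CW))
# target
print(to_tool([.5005,-.3675,.14],-11.2))
```

```text
(0, -0.075, -0.0395) [283.3544471  91.9199479]
(-0.0225, -0.075, -0.017) [224.48181756  96.77142445]
(0.0225, -0.075, -0.017) [342.32290216  96.94088372]
(0, -0.075, -0.017) [283.39555555  96.8561443 ]
(-0.008, -0.105, -0.017) [261.41387522   9.90296263]
(0.008, -0.105, -0.017) [305.63967629   9.95902594]
(array([-0.0757, -0.1756,  0.042 ]), array([-0.004, -0.013,  0.002]))
```

The pin is held within about 1 mm of centre (barrel edge corners (227,97)/(340,97), predicted (224,97)/(342,97)). I'll move over the stand.

```bash
python3 -m crank '[[0.03,-0.006,-0.014,0,0,0,0],[0.03,-0.02,-0.045,0,0,0,0],[0.03,-0.035,-0.08,0,0,0,0],[0.03,-0.05,-0.115,0,-0.004,-0.013,0],[0.03,-0.065,-0.15,0,-0.004,-0.013,0.002],[0.03,-0.073,-0.17,0,-0.004,-0.013,0.002],[0.03,-0.0757,-0.1756,0.01,-0.004,-0.013,0.002],[0.03,-0.0757,-0.1756,0.03,-0.004,-0.013,0.002],[0.03,-0.0757,-0.1756,0.042,-0.004,-0.013,0.002],[0.03,-0.0757,-0.1756,0.042,-0.004,-0.013,0.002],[0.03,-0.0757,-0.1756,0.042,-0.004,-0.013,0.002]]' 35
python3 - <<'E'
from h import *
print(to_tool([.5005,-.3675,.06],-11.2))
cv2.imwrite("pics/w18.png",viewer.grab_frame("wrist")[:,:,::-1])
im=viewer.grab_frame("side")[:,:,::-1];cv2.imwrite("pics/s18.png",cv2.resize(im[70:210,290:470],None,fx=4,fy=4))
E
```

```text
clock: 27.33
position: [0.5001, -0.3658, 0.1389]
eef_rot: [179.9, -0.2, 168.9]
force: [-0.0, 0.5, -2.2]
opening: 0.0443
(array([-0.001 , -0.0017,  0.0789]), array([ 0.001, -0.003,  0.002]))
```

View pics/w18.png

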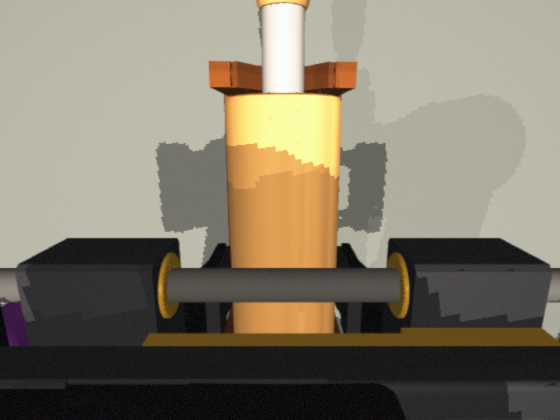

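View pics/s18.png

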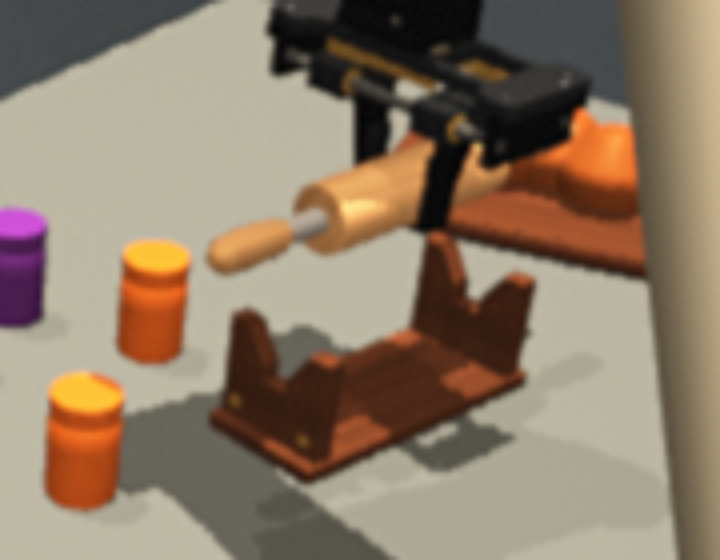

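Axle and far cheek are both centred on column 283; lower.

```bash
python3 -m crank '[[0.03,-0.001,-0.0015,0.02,0,-0.003,0],[0.03,-0.001,-0.0015,0.045,0,-0.003,0],[0.03,-0.001,-0.0015,0.065,0,-0.003,0],[0.03,-0.001,-0.0015,0.075,0,-0.003,0],[0.03,-0.001,-0.0015,0.08,0,-0.003,0],[0.03,-0.001,-0.0015,0.08,0,-0.003,0]]' 35
python3 - <<'E'
from h import *
print(to_tool([.5005,-.3675,.039],-11.2))
cv2.imwrite("pics/w19.png",viewer.grab_frame("wrist")[:,:,::-1])
im=viewer.grab_frame("side")[:,:,::-1];cv2.imwrite("pics/s19.png",cv2.resize(im[70:210,290:470],None,fx=4,fy=4))
E
```

```text
clock: 27.93
position: [0.5023, -0.3683, 0.0609]
eef_rot: [-180.0, 0.2, 168.9]
force: [-0.5, 0.1, -2.3]
opening: 0.0443
(array([0.002 , 0.0005, 0.0219]), array([-0.001,  0.004,  0.002]))
```

View pics/w19.png

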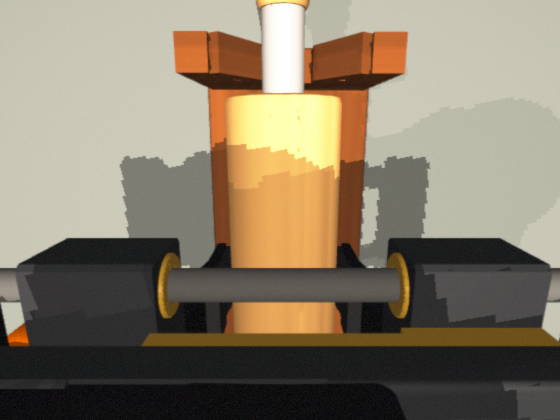

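View pics/s19.png

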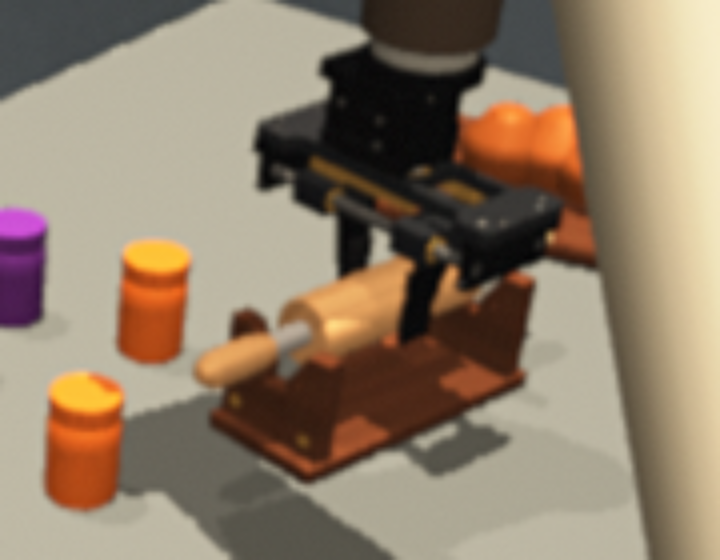

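The cheek is centred at column 290 and the axle at 283: 2.5 mm off crosswise. I'll correct while lowering.

```bash
python3 -m crank '[[0.03,0.0025,0.0005,0,0,0.004,0],[0.03,0.0025,0.0005,0.005,0,0.004,0],[0.03,0.0025,0.0005,0.01,0,0.004,0],[0.03,0.0025,0.0005,0.014,0,0.004,0],[0.03,0.0025,0.0005,0.017,0,0.004,0],[0.03,0.0025,0.0005,0.019,0,0.004,0],[0.03,0.0025,0.0005,0.02,0,0.004,0],[0.03,0.0025,0.0005,0.02,0,0.004,0]]' 35
python3 - <<'E'
from h import *
print(to_tool([.5005,-.3675,.039],-11.2))
cv2.imwrite("pics/w20.png",viewer.grab_frame("wrist")[:,:,::-1])
E
```

```text
clock: 28.7
position: [0.5009, -0.368, 0.042]
eef_rot: [-179.9, 0.1, 168.9]
force: [0.1, 0.2, -2.2]
opening: 0.0439
(array([0.0005, 0.0004, 0.003 ]), array([-0.001,  0.002,  0.002]))
```

View pics/w20.png

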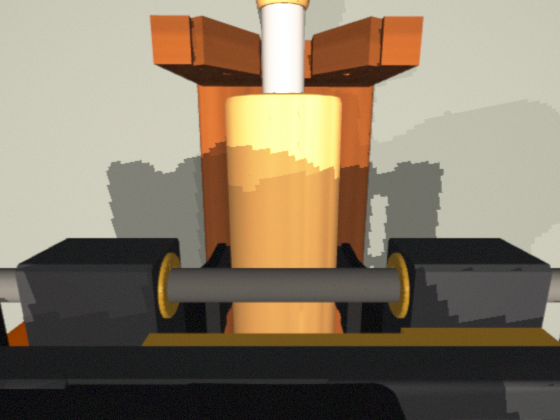

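```bash
python3 -m crank '[[0.03,0.001,0,0,0,0.002,0],[0.03,0.001,0,0.001,0,0.002,0],[0.03,0.001,0,0.002,0,0.002,0],[0.03,0.001,0,0.003,0,0.002,0],[0.03,0.001,0,0.0035,0,0.002,0],[0.03,0.001,0,0.0035,0,0.002,0]]' 35
```

```text
clock: 29.25
position: [0.5001, -0.3679, 0.0393]
eef_rot: [-179.9, 0.0, 168.9]
force: [-1.4, 0.3, 0.3]
opening: 0.044
```

The weight has come off the wrist (−2.2 → +0.3 N), so the pin is seated. Release.

```bash
python3 -m crank '[[0.05,0,0,0,0,0,0],[0.06,0,0,0,0,0,0],[0.065,0,0,0,0,0,0],[0.07,0,0,0,0,0,0],[0.07,0,0,0,0,0,0],[0.07,0,0,0,0,0,0],[0.07,0,0,-0.02,0,0,0],[0.07,0,0,-0.05,0,0,0],[0.07,0,0,-0.09,0,0,0],[0.07,0,0,-0.13,0,0,0],[0.07,0,0,-0.15,0,0,0],[0.07,0,0,-0.15,0,0,0]]'
python3 -m crank '[[0.07,0.04,0.04,0,0,0,0],[0.07,0.07,0.08,0,0,0,0],[0.07,0.1,0.12,0,0,0,0],[0.07,0.12,0.16,0,0,0,0],[0.07,0.14,0.2,0,0,0,0],[0.07,0.14,0.22,0,0,0,0],[0.07,0.14,0.25,0,0,0,0],[0.07,0.14,0.25,0,0,0,0]]'
python3 - <<'E'
from h import *
im=viewer.grab_frame("side")[:,:,::-1];cv2.imwrite("pics/s21.png",im)
im=viewer.grab_frame("top")[:,:,::-1];cv2.imwrite("pics/t21.png",im)
E
```

```text
clock: 30.25
position: [0.5029, -0.3694, 0.1962]
eef_rot: [-179.7, 0.7, 169.0]
force: [0.8, -0.4, -0.0]
opening: 0.0703
clock: 30.92
position: [0.4132, -0.0923, 0.1931]
eef_rot: [-179.7, 0.8, 169.5]
force: [-0.1, -0.3, -0.1]
opening: 0.0699
```

View pics/s21.png

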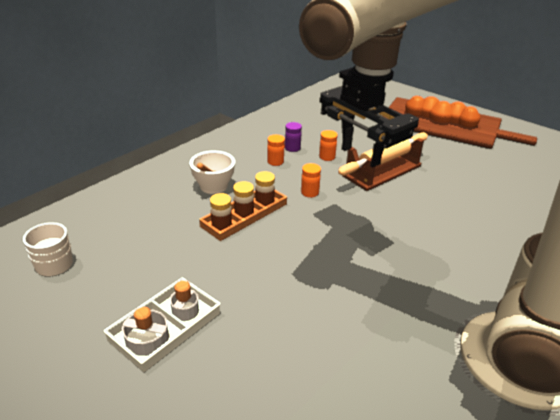

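View pics/t21.png

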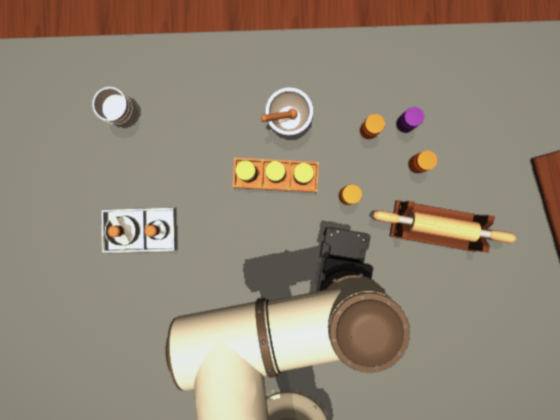

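The pin appears to lie in the stand. I'll clear the side view and check closely.

```bash
python3 -m crank '[[0.07,0,0.04,-0.02,0,0,0],[0.07,0,0.08,-0.04,0,0,0],[0.07,0,0.12,-0.06,0,0,0],[0.07,0,0.16,-0.08,0,0,0],[0.07,0,0.18,-0.1,0,0,0],[0.07,0,0.18,-0.1,0,0,0],[0.07,0,0.18,-0.1,0,0,0]]'
python3 - <<'E'
from st import *
S=viewer.grab_frame("side")[:,:,::-1].copy(); T=viewer.grab_frame("top")[:,:,::-1].copy()
q=[.5000,-.3675,np.radians(-101.2),.042]
def W2(p): return w(q,p)
for n,im in (("side",S),("top",T)):
    for p in ((-.165,0,.056),(.165,0,.056),(-.075,.0225,.056),(-.075,-.0225,.056),(.075,.0225,.056),(.075,-.0225,.056)):
        a=proj(n,W2(p),cams[n]); print(n,p,np.round(a,1))
cv2.imwrite("pics/s22.png",cv2.resize(S[110:200,330:450],None,fx=6,fy=6,interpolation=cv2.INTER_CUBIC))
cv2.imwrite("pics/t22.png",cv2.resize(T[190:260,370:520],None,fx=5,fy=5,interpolation=cv2.INTER_CUBIC))
cv2.imwrite("pics/u22.png",cv2.resize(T[145:260,95:325],None,fx=3.4,fy=3.4,interpolation=cv2.INTER_CUBIC))
E
```

```text
clock: 31.6
position: [0.4466, 0.0823, 0.2922]
eef_rot: [-179.7, 0.8, 169.3]
force: [-0.5, -0.1, -1.5]
opening: 0.0704
side (-0.165, 0, 0.056) [338.2 171.7]
side (0.165, 0, 0.056) [425.6 134.8]
side (-0.075, 0.0225, 0.056) [357.9 157.1]
side (-0.075, -0.0225, 0.056) [370.8 164.4]
side (0.075, 0.0225, 0.056) [397.4 140.7]
side (0.075, -0.0225, 0.056) [410.5 147.3]
top (-0.165, 0, 0.056) [372.3 213.1]
top (0.165, 0, 0.056) [515.  238.3]
top (-0.075, 0.0225, 0.056) [412.6 210.4]
top (-0.075, -0.0225, 0.056) [409.3 229.5]
top (0.075, 0.0225, 0.056) [477.5 221.8]
top (0.075, -0.0225, 0.056) [474.1 241.1]
```

View pics/s22.png

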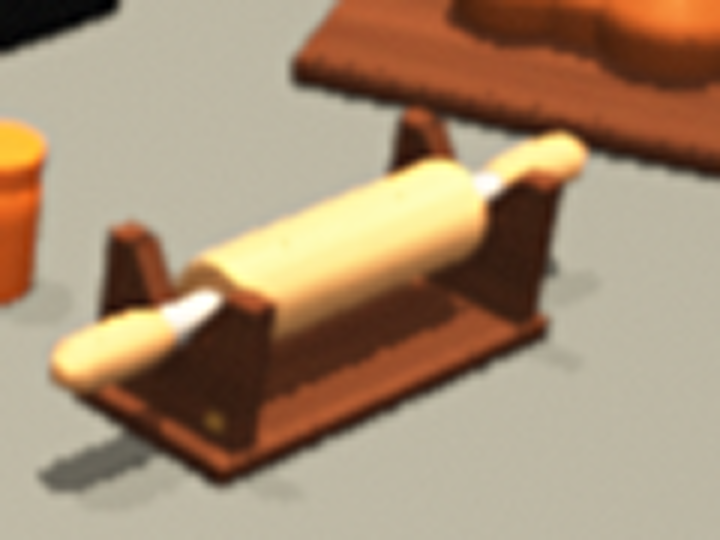

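View pics/t22.png

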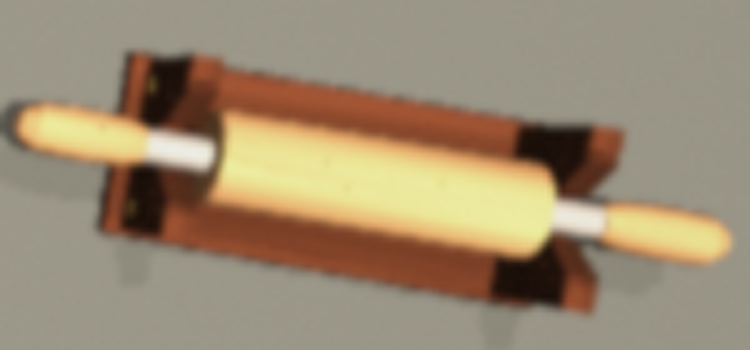

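View pics/u22.png

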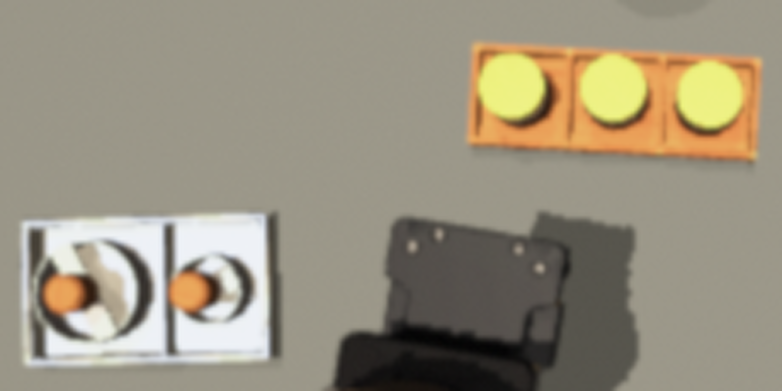

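Run:
```python
from h import *
def loc(P,q):
    a=np.radians(q[2]); d=P[:2]-np.array(q[:2]); return np.round([np.cos(a)*d[0]+np.sin(a)*d[1],-np.sin(a)*d[0]+np.cos(a)*d[1]],4)
u=lambda a,b:((a+.5)/3.4-.5+95,(b+.5)/3.4-.5+145)
for p in((512,88),(613,90),(709,96)): print(loc(onz("top",u(*p),.077),(.6304,.0185,85.79)))
for p in((67,293),(192,290)): print(loc(onz("top",u(*p),.070),(.5026,.356,90.76)))
for c in("cutter_large","cutter_small"):
    for o in finder.pinpoint("top",c)[:2]: print(c,o['p'],loc(onz("top",o['at'],.003),(.5026,.356,90.76)))
for o in finder.pinpoint("top","rolling_pin")[:1]: print("pin",loc(onz("top",o['at'],.056),(.4999,-.3675,-101.2)))
for o in finder.pinpoint("side","rolling_pin")[:1]: print("pin s",loc(onz("side",o['at'],.056),(.4999,-.3675,-101.2)))
print(sensors.get_state()['clock'])
```

```text
[0.0672 0.0004]
[-0.0008 -0.0017]
[-0.0653 -0.001 ]
[ 0.0372 -0.0003]
[-0.0489  0.0003]
cutter_large 0.83 [ 0.0426 -0.0022]
cutter_small 0.79 [-0.0427  0.002 ]
pin [0.0025 0.0084]
pin s [ 0.0022 -0.0029]
31.9
```

Run:
```python
from workcell import r
print(r.finish_job())
```

```text
the job is handed in; nothing more can be done
None
```

I put everything away and handed the job in at about 32 s on the robot's clock; no verdict is reported. Both loose jars stand upright in the tray, both cutters sit flat in their bays of the tin, and the rolling pin lies in its stand.

Last checks, measured from the top and side pictures:
- **Jars:** they sit at x = 67 and −1 mm in the tray, within 2 mm of the bay centres. I did not touch `jar_home`, and it measured x = −65 mm.
- **Cutters:** from the knobs, the large one is at x = 37 mm and the small one at −49 mm, both within 1 mm of the bay centres. The trained network put both 6 mm further along, which is still inside the limit.
- **Pin:** most of the end points I picked lie within about 1–2 px of where a fully seated pin should show. The far handle end in the side picture was about 2 px off. The wrist also felt the pin's weight come off as it seated.
- **One disagreement:** the trained network's point for the pin in the top picture read 8 mm crosswise, over the 7 mm limit. Its side-picture point read −3 mm, and the pin's end points and the slots (±2 mm play) also contradict it, so I took it as network error.
- **Mortar:** I did not touch it, and it looks unmoved in the pictures.

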